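# Set up the nailing press with gauge blades

### The job

Set up the nailing press on the bench: pick up the wooden clamping bar by its block and seat it fully down on the base's two pegs, then slide every gauge blade lying on the bench, nose first from the front, into a channel of its own under the bar until its scribed line is level with the bar's front edge. Once all the blades are set, back both wing knobs off anticlockwise until each clicks at its thread start, and only when both have clicked turn both clockwise until they stop tight. At the end the bar must still be fully seated and every blade flat with its line at the edge; leave the hammer, the drill and the nailed timber block where they are.

Things in the scene. Friction and masses are not known exactly. Their poses are not given: they have to be found in the camera images.
- base: Press base, fixed to the bench: white laminate plate 330 mm (its y) by 170 mm (its x), 10 mm thick, from x=-125 to +45 mm. Origin: at bench height under the middle of the bar's seat; -x is the open front. Over x=-25..+25 dark wooden ribs 8 mm high (tops 18 mm above the bench) carry the bar. The bare 100 mm of plate in front is an apron level with the channel floors.
- front (a point): Middle of the line on the base where the front edge of the seated bar and the channel mouths lie, on the channel floor (base x=-25, y=0, 10 mm above the bench); its x axis points into the channels. Four channels between the ribs, 39 mm wide and 50 mm long, centred at y=-90, -30, +30, +90 mm from here; with the bar seated they are 8 mm high, open at both ends.
- peg0 (a point): Top centre of a fixed upright steel alignment peg, 12 mm diameter with a tapered tip (last 6 mm), at base y=-145 mm; it stands 33 mm above the ribs (top 51 mm above the bench).
- peg1 (a point): Top centre of a fixed upright steel alignment peg, 12 mm diameter with a tapered tip (last 6 mm), at base y=+145 mm; it stands 33 mm above the ribs (top 51 mm above the bench).
- bar: Loose clamping bar, wood, 50 mm (its x) by 330 mm (its y) by 28 mm, 0.4 to 0.6 kg, starting upright, flat on the bench. Origin: centre of its underside. Grip block in the middle of its top, a through-hole near each end, two wing knobs. Symmetrical: fits either way round. Seated, its underside is 18 mm above the bench, its origin over the base's, the pegs about 5 mm proud of its top.
- block (a point): Centre of the bar's grip block, 30 mm (bar x) by 40 mm (bar y) by 22 mm, the height of this point being 40 mm above the bar's underside; the block's faces are upright, its foot 28 and its top 50 mm above the underside. Grip it across the 30 mm.
- hole0 (a point): Top centre of the bar's square through-hole, 15 x 15 mm, at bar y=-145 mm; level with the bar's top, 28 mm above its underside.
- hole1 (a point): Top centre of the bar's square through-hole, 15 x 15 mm, at bar y=+145 mm; level with the bar's top, 28 mm above its underside.
- wing0_grip (a point): Middle of the black wing of wing knob 0, on its upright axis at bar y=-75 mm, 49 mm above the bar's underside. The wing is an upright plate 44 mm long, 12 mm thick and 22 mm high (38 to 60 mm above the bar's underside); its long axis is this point's own y axis. Pinch it across the 12 mm.
- wing1_grip (a point): Middle of the black wing of wing knob 1, on its upright axis at bar y=+75 mm, 49 mm above the bar's underside. The wing is an upright plate 44 mm long, 12 mm thick and 22 mm high (38 to 60 mm above the bar's underside); its long axis is this point's own y axis. Pinch it across the 12 mm.
- wing0 (a joint): Turn of wing knob 0, rad, growing clockwise from above (tightening); at 0 the wing lies along the bar. Starts at -0.1 to 0.5. Backed anticlockwise it clicks at a firm stop, the thread start, at -0.7 (reached: below -0.55); forward it turns with light friction (0.04 N m), stays where left, and stops tight at 1.6 (tight: above 1.4). 2.3 rad in all, so re-grip.
- wing1 (a joint): Turn of wing knob 1, rad, growing clockwise from above (tightening); at 0 the wing lies along the bar. Starts at -0.1 to 0.5. Backed anticlockwise it clicks at a firm stop, the thread start, at -0.7 (reached: below -0.55); forward it turns with light friction (0.04 N m), stays where left, and stops tight at 1.6 (tight: above 1.4). 2.3 rad in all, so re-grip.
- blade0: Loose gauge blade: flat brass tongue 92 mm long, 36 wide, 6 thick, about 70 g, rounded nose tip at x=+46, rear end at x=-46 mm. Origin: middle of its length, on its underside. Upright dark wooden fin 26 mm long (x) and 12 mm thick (y), centred at x=-29, y=0, from 6 to 42 mm above the underside: pinch it across the 12 mm. Starts flat on the bench; may be absent (None).
- blade1: Loose gauge blade: flat brass tongue 92 mm long, 36 wide, 6 thick, about 70 g, rounded nose tip at x=+46, rear end at x=-46 mm. Origin: middle of its length, on its underside. Upright dark wooden fin 26 mm long (x) and 12 mm thick (y), centred at x=-29, y=0, from 6 to 42 mm above the underside: pinch it across the 12 mm. Starts flat on the bench; may be absent (None).
- blade2: Loose gauge blade: flat brass tongue 92 mm long, 36 wide, 6 thick, about 70 g, rounded nose tip at x=+46, rear end at x=-46 mm. Origin: middle of its length, on its underside. Upright dark wooden fin 26 mm long (x) and 12 mm thick (y), centred at x=-29, y=0, from 6 to 42 mm above the underside: pinch it across the 12 mm. Starts flat on the bench; may be absent (None).
- blade3: Loose gauge blade: flat brass tongue 92 mm long, 36 wide, 6 thick, about 70 g, rounded nose tip at x=+46, rear end at x=-46 mm. Origin: middle of its length, on its underside. Upright dark wooden fin 26 mm long (x) and 12 mm thick (y), centred at x=-29, y=0, from 6 to 42 mm above the underside: pinch it across the 12 mm. Starts flat on the bench; may be absent (None).
- line0 (a point): Middle of the dark line scribed across the top of blade 0, 40 mm behind its nose tip (blade x=+6 mm), 6 mm above its underside.
- line1 (a point): Middle of the dark line scribed across the top of blade 1, 40 mm behind its nose tip (blade x=+6 mm), 6 mm above its underside.
- line2 (a point): Middle of the dark line scribed across the top of blade 2, 40 mm behind its nose tip (blade x=+6 mm), 6 mm above its underside.
- line3 (a point): Middle of the dark line scribed across the top of blade 3, 40 mm behind its nose tip (blade x=+6 mm), 6 mm above its underside.
- hammer: Bystander: a claw-type hand hammer, 290 mm long, lying behind the base. Origin at its underside near the middle.
- timber: Bystander: a timber block 130 x 140 x 60 mm with nail heads in its top. Origin: centre of its underside.
- drill: Bystander: a cordless drill standing on its battery, 195 mm tall, about 115 mm long at the foot. Origin: centre of its underside.
There are look-alikes about, which are no part of the job. Leave any pink look-alike of the blade3 alone.

How it is judged:
By the outcome, as a careful person would: the job done as asked, in the order asked, and still so for the second after the job is handed in, with the robot touching nothing.
Of blade0, blade1, blade2, blade3 only 2 to 4 are there at a start; the rules pass over those that are not, and their reading is None.
At some moment in a run one of blade0, blade1, blade2, blade3 may be knocked a few centimetres aside while the robot is not near it.
Once in a run the grip may slacken for a moment while it holds something.
It also fails if it takes over 210 s, if anything falls off the work surface, if the arm or the gripper's body presses on something with over 40 N, if the wrist force passes 120 N, or if a joint passes its speed limit or range.

### The arm

A 6-joint arm with a two-finger parallel gripper is mounted at the origin on the work surface. World frame = base frame: x ahead of the robot, y to its left, z up, the work surface at z = 0. Lengths are in m, angles in rad, forces in N, time in s.
With the tool pointing down it reaches from about 0.3 to 0.875 m from the base axis. Payload 6.4 kg.
Tool frame: the origin (TCP) lies between the finger pads; the fingertips stand ctrl.tip_reach ahead of it and the grasp point (between the pads) lies 11 mm behind it (ctrl.tip_reach is the distance from the TCP to the fingertips, in m); z points along the fingers, x is the direction in which the jaws open and shut, and the axes are right-handed (so a half turn about z gives the same grasp; the last joint's range is limited). The gripper opens to 85 mm and grips with 20 to 120 N. Pads are 22 mm wide; open, the fingers measure 114 mm over their backs; the gripper's body (76 mm by 85 mm) begins 54 mm behind the grasp point. The pads swing forward as they close: fully open they stand 13 mm farther back than shut.
Start: joints at [1.067, 0.181, 1.607, -0, 1.354, -0.206], TCP at [0.169, 0.55, 0.239] pointing down, gripper open.
Joint ranges: [-2.99, 2.99], [-0.89, 2.07], [0.3, 2.58], [-1.14, 4.28], [0, 2.63], [-3.12, 3.12]. Speed limits (rad/s): [2.57, 2.57, 3.01, 3.14, 3.14, 3.14].

### API

Orientations are given as a unit quaternion [w, x, y, z].
In Python, from bench import telemetry, viewer, ticket, nets, ctrl gives the robot as it stands.
- The arm moves only by the tool step_arm, never from a script. Its argument "plan" is a list of rows, each a list of 2 entries, a list of its own where there are three numbers: the shift along the tool's x, y, z in m, then the turn, a rotation vector about the tool's x, y, z in degrees. A call has 1 to 5 rows; each row is the pose to reach, as a shift and turn from the pose commanded when the call began, along the tool's axes at that moment; what a row does not reach only later rows make up. A row lasts 1/10 s, in which the tool goes at most 50 mm and 8.59 degrees, less where a joint would pass 70% of its speed; a pose out of reach is approached as far as the arm can. A call with a gripper value outside its range is refused whole. "fingers" is the opening in per cent of the stroke, from 0 (shut) to 100 (fully open), set as the call begins (left out, the last holds). The fingers move at their own pace and stop on an object; the grip force is fixed at half the most. Time passes only in rows, so rows that repeat a pose let the fingers close. It gives the time, the measured TCP pose, the force and the opening at its end, in the units of the state.
- telemetry.get_obs(): the state, without advancing time (a new reading comes with each control period).
- viewer.camera(name): name is "scene" or "top" or "wrist"; returns the picture (480x640x3 uint8, red, green, blue); there is no depth.
- viewer.get_calibration(name): a dict with "K" (3x3 intrinsics, pixels), "origin" and "orientation" of the camera in the world. Camera axes: x right, y up, looking along -z (the intrinsics and any distortion apply to the point x, -y, -z); pixel columns grow to the right and rows downward; lengths in m; the calibration is good to about 2 mm. A picture is of the moment at which its call begins: read the wrist's pose just before it. get_calibration takes no time and is no camera call; for the wrist camera it gives the pose at the moment of the call.
- ticket.hand_in(): hands the job in, once; it reports no verdict.
Trained networks look in the newest picture that a camera, given by its name, has taken for a name from the list of things; names that differ only in an ending like _2 or _b are one class to them, and where a whole thing is asked for, a point or a joint stands for the part that bears it (a point fixed in the world has none). Each returns a list of dicts, best first, with "score" (0 to 1); they miss things now and then, are a little off and sometimes report something else, mostly with a low value. They report only what shows in the picture. A call takes as long as a camera call. They do not tell look-alikes from the thing itself.
- nets.boxes_of(thing, camera): "extent" ([left, top, right, bottom] in pixels, round what is visible of it).
The state is a dict: "time_s": time; "q": joint angles; "dq": joint speeds; "joint_efforts": joint torques, N m; "eef_pos": TCP position; "eef_rot": TCP orientation; "wrist_force": force on the tool from outside, world axes, zero at the start; "torque": the same for the moment, N m; "opening": opening from 0.0 (shut) to 1.0 (fully open).
Only numpy, scipy, OpenCV 4.12 (cv2) and the standard library are available. Lean on these libraries where they do the work, as an engineer would, in place of code of your own. Each camera call takes 0.05 s, during which the arm holds its last target.

## Working session

There is one attempt and no reset: what is moved stays moved. The work goes in short steps, Python scripts to look and compute and a tool call to move; the robot and the scene stay as the last step left them, time stands still between calls to the robot, and variables do not carry over. Pictures are saved under pics/ and viewed, and the job is handed in when it is done.

Besides the shell and the picture viewer there is one more tool, called after "Call:" as name([rows], argument=value, ...), one row to a line, values as JSON. step_arm: Moves the arm, as the interface text tells. Its arguments: {"type":"object","properties":{"plan":{"type":"array"},"fingers":{"type":"number"}},"required":["plan"]}

```bash
mkdir -p pics; ls; python3 - <<'E'
from bench import telemetry, viewer, ticket, nets, ctrl
import cv2
o=telemetry.get_obs()
for k,v in o.items(): print(k,v)
print(ctrl.tip_reach, dir(ctrl))
for n in ["scene","top","wrist"]:
    c=viewer.get_calibration(n); print(n,c)
    im=viewer.camera(n); cv2.imwrite(f"pics/{n}0.png",im[:,:,::-1])
E
```

```text
pics
time_s 0.0
q [ 1.06667743e+00  1.81544322e-01  1.60803583e+00 -2.72719696e-05
  1.35378071e+00 -2.06288512e-01]
dq [ 7.75271657e-04 -8.69708186e-04 -8.68982438e-04  7.70660785e-05
 -2.09459370e-06 -4.83240684e-04]
joint_efforts [-1.04422863e-03 -4.44874370e+01 -3.51328182e+01 -4.41444172e-04
  9.38254700e-03  5.51962273e-06]
eef_pos [0.16844617 0.54919961 0.23836884]
eef_rot [ 3.80813841e-04  8.04189081e-01  5.94372897e-01 -7.97996101e-04]
wrist_force [ 0.82424764  1.13701545 -0.09694425]
torque [ 0.02021024 -0.00341919 -0.01193207]
opening 1.0020337983733882
0.008 ['MotionError', '__class__', '__delattr__', '__dict__', '__dir__', '__doc__', '__eq__', '__format__', '__ge__', '__getattribute__', '__getstate__', '__gt__', '__hash__', '__init__', '__init_subclass__', '__le__', '__lt__', '__module__', '__ne__', '__new__', '__reduce__', '__reduce_ex__', '__repr__', '__setattr__', '__sizeof__', '__str__', '__subclasshook__', '__weakref__', 'tip_reach']
scene {'K': array([[534.3636899,   0.       , 319.5779905],
       [  0.       , 534.3636899, 237.7082499],
       [  0.       ,   0.       ,   1.       ]]), 'origin': array([1.49070011, 0.02474559, 0.93967674]), 'orientation': array([0.63709857, 0.27473879, 0.29020395, 0.65909459])}
top {'K': array([[534.74685204,   0.        , 319.66080645],
       [  0.        , 534.74685204, 239.22651197],
       [  0.        ,   0.        ,   1.        ]]), 'origin': array([ 0.38210405, -0.01088101,  1.56149986]), 'orientation': array([-0.70135345, -0.03247779,  0.04484837,  0.71065966])}
wrist {'K': array([[398.30487914,   0.        , 328.67369329],
       [  0.        , 398.30487914, 233.5036633 ],
       [  0.        ,   0.        ,   1.        ]]), 'origin': array([0.09998522, 0.57218294, 0.37358635]), 'orientation': array([ 0.79556382, -0.11753693, -0.08584677,  0.5881272 ])}
```

View pics/top0.png

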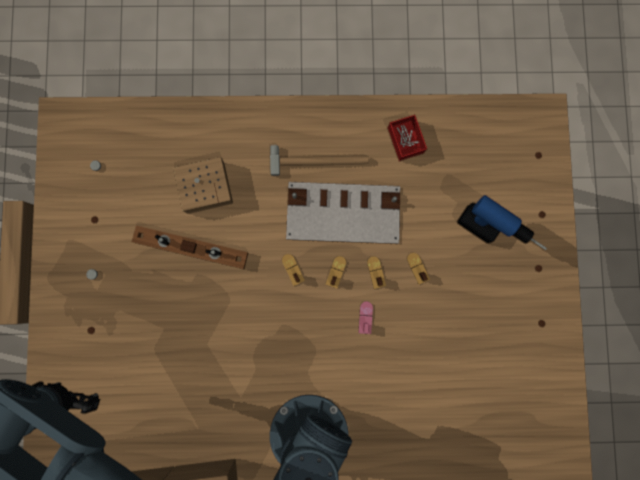

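View pics/scene0.png

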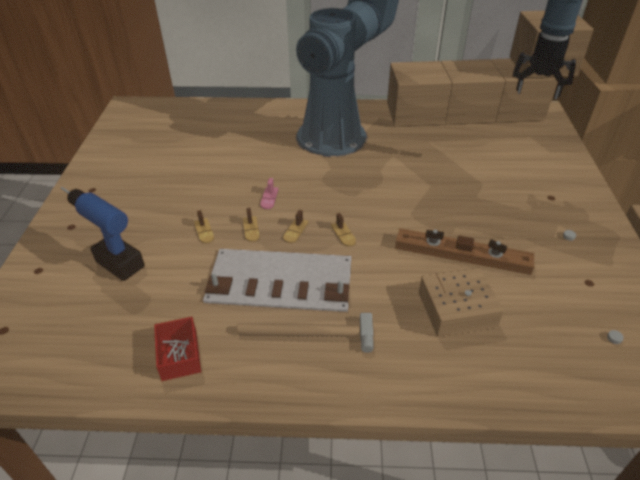

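View pics/wrist0.png

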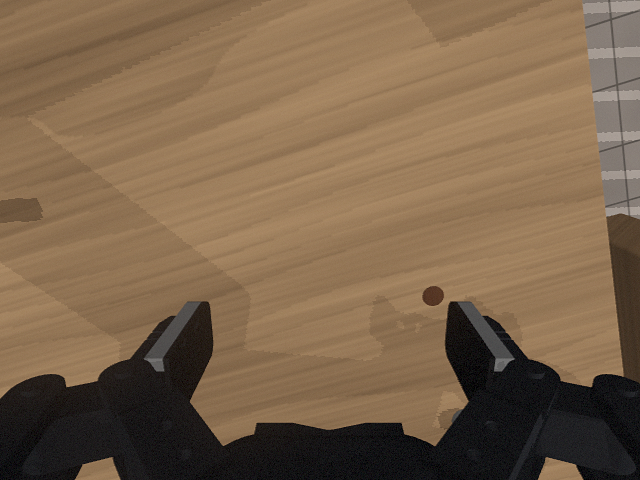

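```bash
cat > h.py <<'E'
from bench import telemetry, viewer, ticket, nets, ctrl
import cv2, numpy as np
from scipy.spatial.transform import Rotation as R
def q2R(q): return R.from_quat([q[1],q[2],q[3],q[0]])
def snap(cam,name):
    c=viewer.get_calibration(cam); im=viewer.camera(cam)
    cv2.imwrite(f"pics/{name}.png",im[:,:,::-1]); return im,c
def ray(c,u,v):
    K=c["K"]; d=np.array([(u-K[0,2])/K[0,0],-(v-K[1,2])/K[1,1],-1.0])
    return q2R(c["orientation"]).apply(d)
def pix(c,u,v,z):
    d=ray(c,u,v); o=c["origin"]; return o+d*(z-o[2])/d[2]
def proj(c,p):
    x=q2R(c["orientation"]).inv().apply(np.array(p)-c["origin"]); K=c["K"]
    return np.array([K[0,0]*x[0]/-x[2]+K[0,2], K[1,1]*(-x[1])/-x[2]+K[1,2]])
def down(yaw): # tool x axis at world yaw (deg), z down
    a=np.radians(yaw); x=np.array([np.cos(a),np.sin(a),0]); z=np.array([0,0,-1.]); y=np.cross(z,x)
    return R.from_matrix(np.stack([x,y,z],1))
def yawof(Rt): x=Rt.as_matrix()[:,0]; return np.degrees(np.arctan2(x[1],x[0]))
def pose():
    o=telemetry.get_obs(); return np.array(o["eef_pos"]),q2R(o["eef_rot"]),o
def delta(p,yaw):
    """shift(mm) and turn(deg) in tool axes to go to p, yaw"""
    p0,R0,o=pose()
    s=R0.inv().apply(np.array(p)-p0); t=np.degrees((R0.inv()*down(yaw)).as_rotvec())
    n=max(np.linalg.norm(s)/.05,np.linalg.norm(t)/8.5)
    print("t%.1f now"%o["time_s"],np.round(p0,4),"yaw%.2f"%yawof(R0),"-> shift",np.round(s,4),"turn",np.round(t,2),"rows>=%.1f"%n)
E
python3 - <<'E'
from h import *
c=viewer.get_calibration("top")
for n,(u,v),z in [("barL",(137,233),.028),("barR",(244,260),.028),("blk",(190,245),.05),("peg",(291,186),.05),("peg",(398,188),.05),("b0",(292,270),0),("b1",(338,270),0),("b2",(376,270),0),("b3",(418,267),0),("pink",(366,317),0)]:
    print(n,np.round(pix(c,u,v,z),3))
E
```

```text
barL [0.575 0.486 0.028]
barR [0.493 0.179 0.028]
blk [0.536 0.329 0.05 ]
peg [0.703 0.042 0.05 ]
peg [ 0.694 -0.266  0.05 ]
b0 [0.464 0.043 0.   ]
b1 [ 0.462 -0.092  0.   ]
b2 [ 0.461 -0.203  0.   ]
b3 [ 0.468 -0.326  0.   ]
pink [ 0.325 -0.17   0.   ]
```

```bash
cat >> h.py <<'E'
def camrel():
    p,Rt,o=pose(); c=viewer.get_calibration("wrist")
    return Rt.inv().apply(c["origin"]-p), Rt.inv()*q2R(c["orientation"]), c["K"]
def predcam(p,yaw):
    s,Rr,K=camrel(); Rt=down(yaw); q=(Rt*Rr).as_quat()
    return dict(K=K,origin=np.array(p)+Rt.apply(s),orientation=[q[3],q[0],q[1],q[2]])
E
python3 - <<'E'
from h import *
s,Rr,K=camrel(); print(s,Rr.as_matrix().round(2))
for p in [(.52,.26,.3),(.50,.20,.3),(.53,.26,.36)]:
    c=predcam(p,-15)
    print(p,[proj(c,q).round() for q in [(.493,.179,.028),(.575,.486,.028),(.536,.329,.05)]])
p=(.53,.22,.36);delta(p,-15)
E
```

```text
[ 0.00160756 -0.07224036 -0.13509165] [[ 1.   -0.    0.  ]
 [ 0.   -0.96 -0.29]
 [ 0.    0.29 -0.96]]
(0.52, 0.26, 0.3) [array([323., 264.]), array([321., -80.]), array([324., 115.])]
(0.5, 0.2, 0.3) [array([326., 208.]), array([ 325., -172.]), array([328.,  40.])]
(0.53, 0.26, 0.36) [array([315., 249.]), array([312., -50.]), array([316., 118.])]
t0.1 now [0.1685 0.5493 0.2386] yaw72.94 -> shift [-0.2089  0.4422 -0.1212] turn [5.000e-02 7.000e-02 8.794e+01] rows>=10.3
```

```bash
python3 - <<'E'
from h import *
delta((.55,.34,.36),-15)
E
```

```text
t0.1 now [0.1685 0.5493 0.2386] yaw72.94 -> shift [-0.0883  0.4261 -0.1214] turn [5.000e-02 7.000e-02 8.794e+01] rows>=10.3
```

Call:
step_arm([
  [[-0.02,0.08,-0.025],[0,0,8.5]],
  [[-0.04,0.16,-0.05],[0,0,17]],
  [[-0.06,0.24,-0.075],[0,0,25.5]],
  [[-0.075,0.32,-0.1],[0,0,34]],
  [[-0.09,0.4,-0.12],[0,0,42.5]],
])

```text
time_s: 0.65
eef_pos: [0.3766, 0.4275, 0.3116]
eef_rot: [-0.0, 0.966, 0.26, -0.0]
wrist_force: [0.8, 0.9, 0.2]
opening: 1.003
```

```bash
python3 - <<'E'
from h import *
delta((.55,.34,.36),-15)
E
```

```text
t0.7 now [0.3766 0.4275 0.3116] yaw30.10 -> shift [ 0.1062  0.1627 -0.0484] turn [-0.   0.  45.1] rows>=5.3
```

Call:
step_arm([
  [[0.02,0.032,-0.01],[0,0,8.5]],
  [[0.04,0.064,-0.02],[0,0,17]],
  [[0.06,0.096,-0.03],[0,0,25.5]],
  [[0.08,0.13,-0.04],[0,0,34]],
  [[0.106,0.163,-0.048],[0,0,42.5]],
])

```text
time_s: 1.15
eef_pos: [0.5503, 0.3408, 0.3596]
eef_rot: [-0.0, 0.994, -0.108, -0.0]
wrist_force: [0.4, 1.0, 0.3]
opening: 0.999
```

Call:
step_arm([
  [[0,0,0],[0,0,2.6]],
  [[0,0,0],[0,0,2.6]],
])

```text
time_s: 1.35
eef_pos: [0.5502, 0.3409, 0.3582]
eef_rot: [0.0, 0.992, -0.129, -0.001]
wrist_force: [-0.9, 0.6, -0.2]
opening: 0.998
```

```bash
python3 - <<'E'
from h import *
delta((.55,.34,.36),-15)
im,c=snap("wrist","bar1")
for n in ["bar","block","hole0","hole1","wing0_grip"]:
    print(n,[(round(d["score"],2),np.round(d["extent"])) for d in nets.boxes_of(n,"wrist")][:4])
E
```

```text
t1.4 now [0.5502 0.3409 0.3582] yaw-14.79 -> shift [ 0.      0.0009 -0.0018] turn [0.04 0.06 0.21] rows>=0.0
bar [(0.56, array([290.,  29., 340., 314.]))]
block [(0.85, array([292.,  32., 338., 311.])), (0.67, array([394.,  99., 555., 261.]))]
hole0 [(0.73, array([292.,  30., 337., 314.]))]
hole1 [(0.73, array([292.,  30., 337., 314.]))]
wing0_grip [(0.59, array([309., 234., 325., 273.]))]
```

View pics/bar1.png

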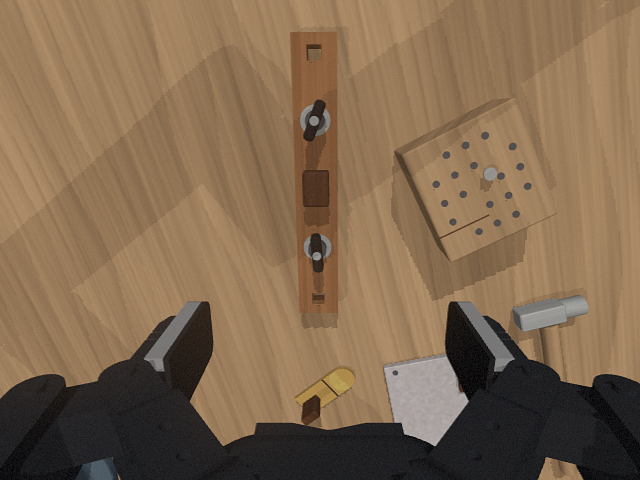

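```bash
python3 - <<'E'
from h import *
im=cv2.imread("pics/bar1.png"); c=viewer.get_calibration("wrist")
big=cv2.resize(im[20:330,270:360],None,fx=4,fy=4,interpolation=cv2.INTER_CUBIC)
a=big[:620]; b=big[620:]; cv2.imwrite("pics/bar1z.png",cv2.resize(np.hstack([a,b]),(720,620)))
for n,u,v,z in [("c",291,32,.028),("c",337,32,.028),("c",299,313,.028),("c",337,313,.028),("blk",316,188.5,.05),("h",314,52,.028),("h",318,298,.028),("w",314.5,120.5,.06),("w",317,250,.06)]:
    print(n,pix(c,u,v,z).round(4))
E
```

```text
c [0.5509 0.5051 0.028 ]
c [0.5982 0.4929 0.028 ]
c [0.4691 0.1844 0.028 ]
c [0.5169 0.1719 0.028 ]
blk [0.5347 0.3402 0.05  ]
h [0.5695 0.4802 0.028 ]
h [0.4985 0.1988 0.028 ]
w [0.5526 0.4118 0.06  ]
w [0.5179 0.2725 0.06  ]
```

View pics/bar1z.png

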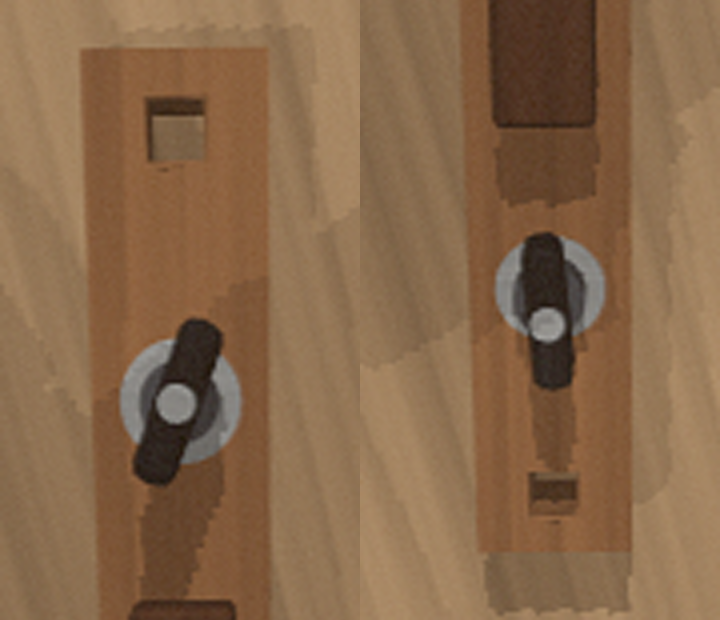

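```bash
python3 - <<'E'
from h import *
delta((.534,.3393,.12),-14.25)
delta((.534,.3393,.06),-14.25)
E
```

```text
t1.6 now [0.5485 0.3425 0.359 ] yaw-14.55 -> shift [-0.0132  0.0067  0.239 ] turn [-0.    0.01 -0.3 ] rows>=4.8
t1.6 now [0.5485 0.3425 0.359 ] yaw-14.55 -> shift [-0.0132  0.0067  0.299 ] turn [-0.    0.01 -0.3 ] rows>=6.0
```

Call:
step_arm([
  [[-0.006,0.003,0.04],[0,0,-0.1]],
  [[-0.012,0.006,0.08],[0,0,-0.3]],
  [[-0.013,0.007,0.1],[0,0,-0.3]],
  [[-0.013,0.007,0.1],[0,0,-0.3]],
  [[-0.013,0.007,0.1],[0,0,-0.3]],
], fingers=70)

```text
time_s: 2.15
eef_pos: [0.5349, 0.3388, 0.2599]
eef_rot: [-0.0, 0.992, -0.125, 0.0]
wrist_force: [0.2, 0.2, 0.9]
opening: 0.695
```

```bash
python3 - <<'E'
from h import *
delta((.534,.3393,.12),-14.25)
im,c=snap("wrist","bar2")
np.save("c.npy",c,allow_pickle=True)
print(pose()[0])
for q in [(.534,.3393,.05)]: print(proj(c,q))
big=cv2.resize(im[0:400,240:400],None,fx=3,fy=3,interpolation=cv2.INTER_CUBIC)[:,:,::-1]
cv2.imwrite("pics/bar2z.png",np.hstack([big[:600,:400],big[600:,:400]])[:600,:800])
E
```

```text
t2.1 now [0.5349 0.3388 0.2599] yaw-14.31 -> shift [-0.0011 -0.0002  0.1399] turn [-0.02 -0.03 -0.06] rows>=2.8
[0.53569077 0.33901034 0.26105251]
[325.82074307 202.13288372]
```

View pics/bar2.png

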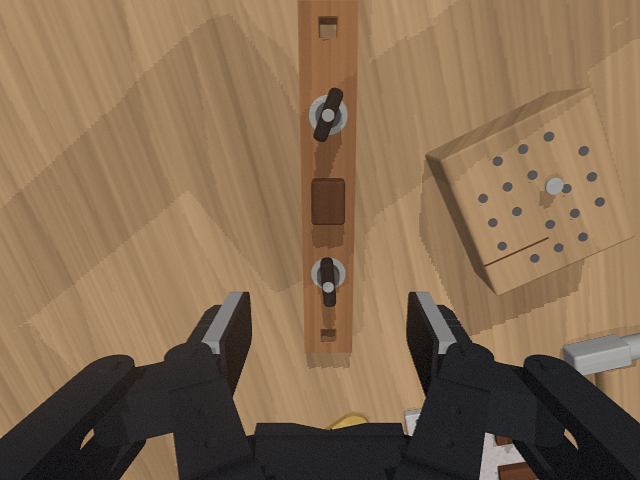

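```bash
python3 - <<'E'
from h import *
c=np.load("c.npy",allow_pickle=True).item()
for n,u,v,z in [("blk",328,201,.05),("h",328,27,.028),("h",328,335,.028),("w",328,115.5,.063),("w",328.5,281,.06)]:
    print(n,pix(c,u,v,z).round(4))
for i in range(3): print(pose()[0], viewer.get_calibration("wrist")["origin"])
delta((.5355,.3395,.12),-14.2)
E
```

```text
blk [0.5361 0.3398 0.05  ]
h [0.5715 0.4783 0.028 ]
h [0.4997 0.1975 0.028 ]
w [0.5541 0.41   0.063 ]
w [0.5187 0.2698 0.06  ]
[0.53569077 0.33901034 0.26105251] [0.5547345  0.41100209 0.39623623]
[0.53569077 0.33901034 0.26105251] [0.5547345  0.41100209 0.39623623]
[0.53569077 0.33901034 0.26105251] [0.5547345  0.41100209 0.39623623]
t2.2 now [0.5357 0.339  0.2611] yaw-14.32 -> shift [-0.0006 -0.0002  0.1411] turn [-0.1  -0.14 -0.12] rows>=2.8
```

Call:
step_arm([
  [[0,0,0.045],[0,0,0]],
  [[0,0,0.09],[0,0,0]],
  [[0,0,0.135],[0,0,0]],
  [[0,0,0.175],[0,0,0]],
  [[0,0,0.195],[0,0,0]],
])

```text
time_s: 2.7
eef_pos: [0.5345, 0.3382, 0.0621]
eef_rot: [0.0, 0.992, -0.125, -0.001]
wrist_force: [-0.5, -0.4, -0.2]
opening: 0.7
```

Call:
step_arm([
  [[0,0,0.01],[0,0,0]],
  [[0,0,0.02],[0,0,0]],
  [[0,0,0.025],[0,0,0]],
  [[0,0,0.025],[0,0,0]],
])

```text
time_s: 3.1
eef_pos: [0.5356, 0.3387, 0.0398]
eef_rot: [-0.0, 0.992, -0.125, 0.001]
wrist_force: [-0.6, -0.5, 0.4]
opening: 0.703
```

```bash
python3 - <<'E'
from h import *
delta((.536,.3395,.039),-14.3)
im,c=snap("wrist","bar3")
print(telemetry.get_obs()["wrist_force"])
E
```

```text
t3.1 now [0.5356 0.3387 0.0398] yaw-14.36 -> shift [ 0.0002 -0.0009  0.0008] turn [-0.04 -0.06 -0.06] rows>=0.0
[ 0.22581657 -0.40293037  0.6774876 ]
```

View pics/bar3.png

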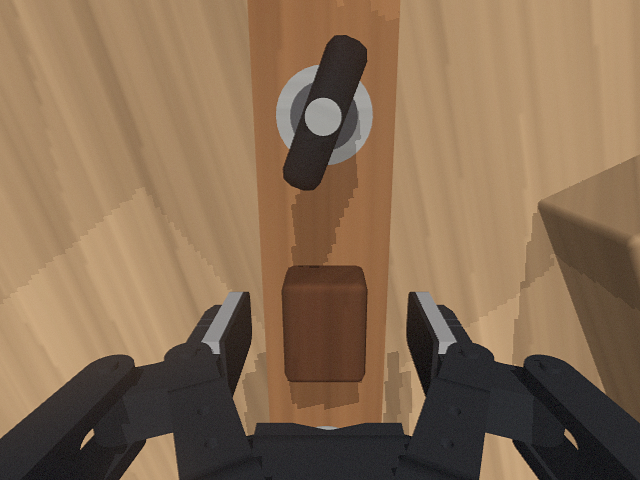

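Call:
step_arm([
  [[0,0,0],[0,0,0]],
  [[0,0,0],[0,0,0]],
  [[0,0,0],[0,0,0]],
  [[0,0,0],[0,0,0]],
  [[0,0,0],[0,0,0]],
], fingers=0)

```text
time_s: 3.65
eef_pos: [0.5356, 0.3388, 0.0403]
eef_rot: [-0.0, 0.992, -0.125, 0.001]
wrist_force: [-1.8, 0.0, 6.2]
opening: 0.336
```

```bash
python3 - <<'E'
from h import *
p,r,o=pose(); print(p,o["wrist_force"],o["opening"])
c=viewer.get_calibration("top")
im,c=snap("top","top1")
z=im[170:300,270:440]; cv2.imwrite("pics/top1z.png",cv2.resize(z,None,fx=4.5,fy=4.5,interpolation=cv2.INTER_CUBIC)[:,:,::-1])
E
```

```text
[0.53555397 0.33879478 0.04025568] [-1.80999593  0.0438718   6.15313322] 0.3362921239530176
```

View pics/top1z.png

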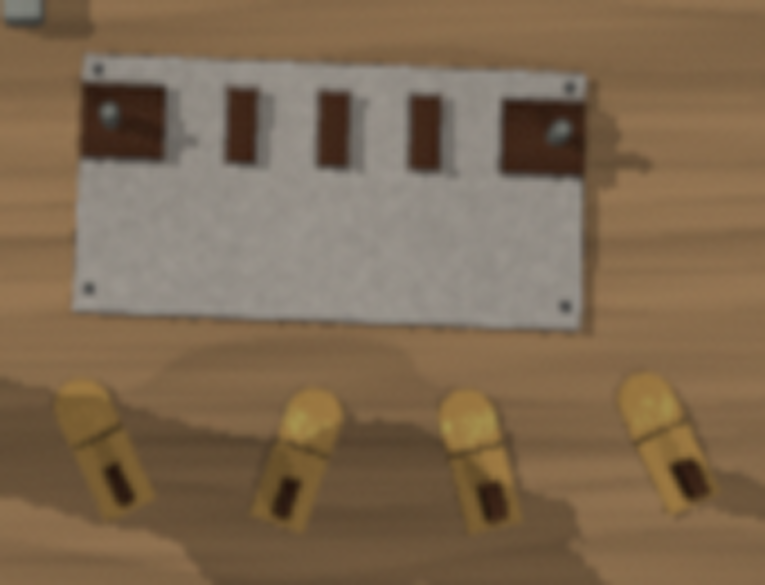

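Call:
step_arm([
  [[0,0,-0.02],[0,0,0]],
  [[0,0,-0.05],[0,0,0]],
  [[0,0,-0.09],[0,0,0]],
  [[0,0,-0.13],[0,0,0]],
  [[0,0,-0.17],[0,0,0]],
])

```text
time_s: 4.2
eef_pos: [0.534, 0.3379, 0.2091]
eef_rot: [0.001, 0.992, -0.125, -0.001]
wrist_force: [0.5, 0.5, -5.1]
opening: 0.336
```

```bash
python3 - <<'E'
from h import *
c=viewer.get_calibration("top")
a=pix(c,270+108/4.5,170+110/4.5,.051);b=pix(c,270+560/4.5,170+129/4.5,.051);print(a,b,(a+b)/2,np.linalg.norm(a-b),np.degrees(np.arctan2(*(a-b)[[0,1]])))
print(telemetry.get_obs()["wrist_force"],telemetry.get_obs()["opening"])
B=np.array([.673,-.111]);P=[(B[0]+dx,B[1]+dy,z) for dx,dy,z in [(0,-.145,.05),(0,.145,.05),(-.125,.165,.01),(-.125,-.165,.01),(.045,.165,.01),(.045,-.165,.01)]]
for p in [(.58,-.05,.28),(.56,-.11,.32),(.56,-.05,.32),(.56,0,.32)]:
    cc=predcam(p,0); print(p,[tuple(proj(cc,q).round().astype(int).tolist()) for q in P])
delta((.56,-.03,.3),0)
E
```

```text
[0.67788891 0.03321154 0.051     ] [ 0.66245146 -0.25503237  0.051     ] [ 0.67017019 -0.11091042  0.051     ] 0.28865700140674655 3.065654536945897
[ 0.52182778  0.53721639 -5.08320582] 0.3360759415036663
(0.58, -0.05, 0.28) [(413, 385), (434, 103), (294, 82), (301, 378), (472, 82), (443, 377)]
(0.56, -0.11, 0.32) [(427, 317), (449, 36), (315, 21), (318, 316), (484, 21), (454, 316)]
(0.56, -0.05, 0.32) [(423, 363), (444, 104), (316, 85), (318, 358), (478, 85), (450, 358)]
(0.56, 0, 0.32) [(421, 399), (440, 156), (316, 134), (318, 391), (473, 134), (447, 391)]
t4.2 now [0.534  0.3379 0.2091] yaw-14.37 -> shift [ 0.1163  0.3501 -0.0906] turn [  0.08   0.13 -14.37] rows>=7.6
```

```bash
python3 - <<'E'
from h import *
delta((.51,-.12,.32),-3)
E
```

```text
t4.2 now [0.534  0.3379 0.2091] yaw-14.37 -> shift [ 0.0902  0.4497 -0.1104] turn [  0.08   0.12 -11.37] rows>=9.4
```

Call:
step_arm([
  [[0.006,0.03,-0.012],[0,0,-1.2]],
  [[0.015,0.075,-0.024],[0,0,-2.4]],
  [[0.024,0.12,-0.036],[0,0,-3.6]],
  [[0.033,0.165,-0.048],[0,0,-4.8]],
  [[0.042,0.21,-0.06],[0,0,-6]],
])

```text
time_s: 4.7
eef_pos: [0.5223, 0.1229, 0.2684]
eef_rot: [0.0, 0.997, -0.072, -0.001]
wrist_force: [1.4, -1.1, -4.3]
opening: 0.336
```

```bash
python3 - <<'E'
from h import *
delta((.51,-.12,.32),-3)
E
```

```text
t4.7 now [0.5223 0.1229 0.2684] yaw-8.29 -> shift [ 0.0227  0.2422 -0.0516] turn [ 0.02  0.1  -5.29] rows>=5.0
```

Call:
step_arm([
  [[0.005,0.045,-0.012],[0,0,-1.2]],
  [[0.01,0.09,-0.024],[0,0,-2.4]],
  [[0.015,0.135,-0.036],[0,0,-3.6]],
  [[0.02,0.18,-0.048],[0,0,-4.8]],
  [[0.023,0.22,-0.052],[0,0,-5.3]],
])

```text
time_s: 5.2
eef_pos: [0.5139, -0.0987, 0.3216]
eef_rot: [0.0, 1.0, -0.027, 0.0]
wrist_force: [0.8, -0.0, -4.9]
opening: 0.332
```

Call:
step_arm([
  [[0,0.015,0],[0,0,0]],
  [[0,0.02,0],[0,0,0]],
  [[0,0.02,0],[0,0,0]],
  [[0,0.02,0],[0,0,0]],
])

```text
time_s: 5.6
eef_pos: [0.513, -0.115, 0.3203]
eef_rot: [-0.001, 1.0, -0.026, -0.001]
wrist_force: [-0.4, -0.6, -5.2]
opening: 0.338
```

```bash
python3 - <<'E'
from h import *
delta((.51,-.12,.32),-3)
im,c=snap("wrist","base1"); np.save("c.npy",c,allow_pickle=True)
E
```

```text
t5.6 now [ 0.513  -0.115   0.3203] yaw-2.99 -> shift [-0.0028  0.0052  0.0003] turn [-0.07  0.07  0.01] rows>=0.1
```

View pics/base1.png

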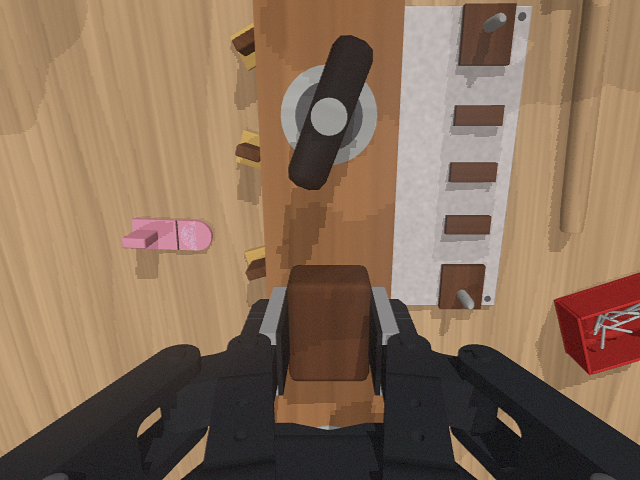

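```bash
python3 - <<'E'
from h import *
im=cv2.imread("pics/base1.png")
a=im[0:75,455:535]; b=im[255:330,430:510]
cv2.imwrite("pics/base1z.png",np.hstack([cv2.resize(x,None,fx=5,fy=5,interpolation=cv2.INTER_CUBIC) for x in (a,b)]))
E
```

```text
(no output)
```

View pics/base1z.png

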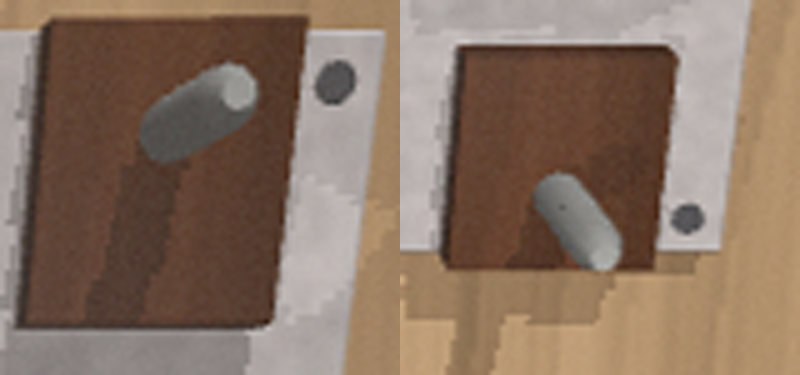

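```bash
cat >> h.py <<'E'
def base_from(a,b):
    # a=peg1,b=peg0 world pts
    d=(a-b)[:2]; print("sep %.4f yaw %.2f ctr"%(np.linalg.norm(d),np.degrees(np.arctan2(d[1],d[0]))-90),((a+b)/2).round(4))
E
python3 - <<'E'
from h import *
c=np.load("c.npy",allow_pickle=True).item()
base_from(pix(c,502.6,17.4,.051),pix(c,470.8,305.4,.051))
a=pix(c,531.8,6.4,.01);b=pix(c,494.4,305,.01);base_from(a,b)
d=(a-b)[:2];d/=np.linalg.norm(d);n=np.array([d[1],-d[0]]);print("ctr by plate",((a+b)/2)[:2]-.045*n)
# block in hand
print(pix(c,329,323,.32-.039+.05), pose()[0])
E
```

```text
sep 0.2898 yaw -2.88 ctr [ 0.6739 -0.1092  0.051 ]
sep 0.3284 yaw -2.68 ctr [ 0.7183 -0.1124  0.01  ]
ctr by plate [ 0.67338153 -0.11028584]
[ 0.51480322 -0.11062829  0.331     ] [ 0.51318117 -0.11486383  0.32049121]
```

```bash
python3 - <<'E'
from h import *
P=[]
for i in range(4):
    P.append(pose()[0]); print(P[-1].round(4)); 
    im,c=snap("wrist","tmp"); base_from(pix(c,502.6,17.4,.051),pix(c,470.8,305.4,.051))
delta((.6738,-.1097,.13),-2.85)
E
```

```text
[ 0.5132 -0.1149  0.3205]
sep 0.2899 yaw -2.84 ctr [ 0.6742 -0.1091  0.051 ]
[ 0.5132 -0.1149  0.3206]
sep 0.2901 yaw -2.82 ctr [ 0.6744 -0.1092  0.051 ]
[ 0.5133 -0.115   0.3208]
sep 0.2902 yaw -2.81 ctr [ 0.6746 -0.1095  0.051 ]
[ 0.5133 -0.1152  0.3209]
sep 0.2903 yaw -2.82 ctr [ 0.6747 -0.1098  0.051 ]
t5.8 now [ 0.5133 -0.1154  0.321 ] yaw-2.97 -> shift [ 0.16   -0.014   0.1909] turn [-0.01  0.01 -0.12] rows>=5.0
```

Call:
step_arm([
  [[0.03,-0.003,0.03],[0,0,0]],
  [[0.065,-0.006,0.07],[0,0,0]],
  [[0.1,-0.009,0.11],[0,0,0]],
  [[0.135,-0.012,0.15],[0,0,0]],
  [[0.16,-0.014,0.185],[0,0,0]],
])

```text
time_s: 6.35
eef_pos: [0.674, -0.1104, 0.137]
eef_rot: [0.0, 1.0, -0.026, 0.001]
wrist_force: [0.3, -0.8, -4.2]
opening: 0.337
```

Call:
step_arm([
  [[0,0,0],[0,0,0]],
  [[0,0,0],[0,0,0]],
  [[0,0,0],[0,0,0]],
])

```text
time_s: 6.65
eef_pos: [0.6731, -0.1112, 0.1406]
eef_rot: [0.001, 1.0, -0.027, 0.002]
wrist_force: [-0.2, -0.1, -4.1]
opening: 0.336
```

```bash
python3 - <<'E'
from h import *
delta((.6742,-.1093,.13),-2.83)
im,c=snap("top","top2")
z=im[165:265,270:430]; cv2.imwrite("pics/top2z.png",cv2.resize(z,None,fx=5,fy=5,interpolation=cv2.INTER_CUBIC)[:,:,::-1])
im,c=snap("scene","sc2")
z=im[200:330,180:380]; cv2.imwrite("pics/sc2z.png",cv2.resize(z,None,fx=4,fy=4,interpolation=cv2.INTER_CUBIC)[:,:,::-1])
E
```

```text
t6.7 now [ 0.6731 -0.1112  0.1406] yaw-3.04 -> shift [ 0.001  -0.002   0.0106] turn [ 0.06 -0.19 -0.21] rows>=0.2
```

View pics/top2z.png

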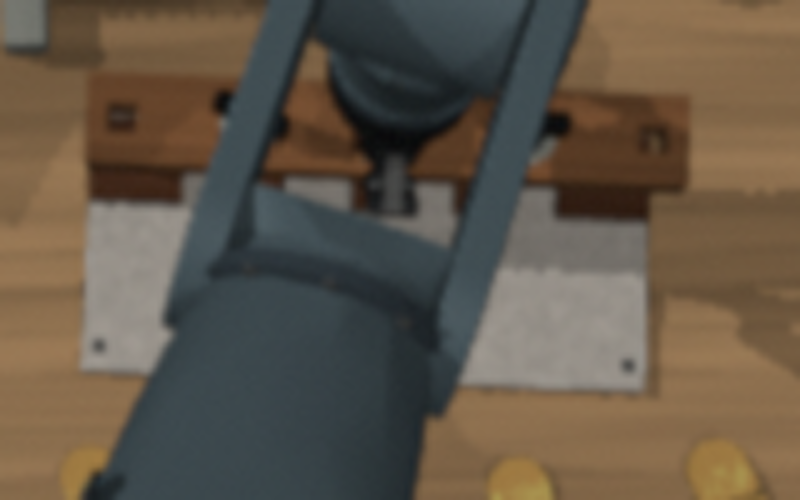

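View pics/sc2z.png

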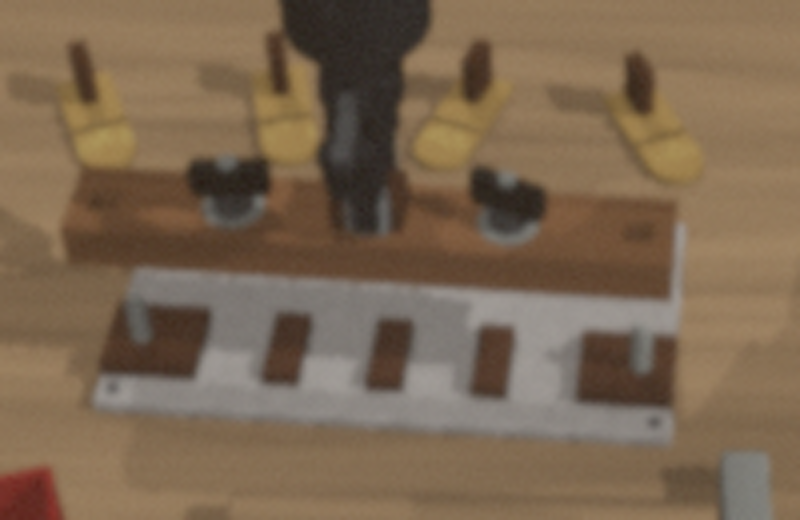

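```bash
python3 - <<'E'
from h import *
c=viewer.get_calibration("top")
base_from(pix(c,294.2,188.4,.128),pix(c,400.8,193.2,.128))
c=viewer.get_calibration("scene")
def s(u,v): return 180+u/4,200+v/4
# peg tops in scene: peg1 (y+) right (642,330) ; peg0 left (134,300)
base_from(pix(c,*s(642,330),.051),pix(c,*s(136,299),.051))
base_from(pix(c,*s(640,232),.128),pix(c,*s(100,202),.128))
print(pose()[0])
E
```

```text
sep 0.2912 yaw -3.23 ctr [ 0.6713 -0.1151  0.128 ]
sep 0.2886 yaw -2.99 ctr [ 0.6734 -0.1094  0.051 ]
sep 0.2947 yaw -2.79 ctr [ 0.6732 -0.115   0.128 ]
[ 0.67348577 -0.11165492  0.1423288 ]
```

Call:
step_arm([
  [[0,-0.004,0.02],[0,0,-0.2]],
  [[0,-0.004,0.04],[0,0,-0.2]],
  [[0,-0.004,0.042],[0,0,-0.2]],
  [[0,-0.004,0.042],[0,0,-0.2]],
  [[0,-0.004,0.042],[0,0,-0.2]],
])

```text
time_s: 7.25
eef_pos: [0.6735, -0.1076, 0.0989]
eef_rot: [0.001, 1.0, -0.025, 0.002]
wrist_force: [-0.4, 0.6, -4.6]
opening: 0.335
```

```bash
python3 - <<'E'
from h import *
im,c=snap("scene","sc3a")
delta((.6742,-.1093,.13),-2.83)
im,c=snap("top","top3")
z=im[165:265,270:430]; cv2.imwrite("pics/top3z.png",cv2.resize(z,None,fx=5,fy=5,interpolation=cv2.INTER_CUBIC)[:,:,::-1])
im,c=snap("scene","sc3")
z=im[200:330,180:380]; cv2.imwrite("pics/sc3z.png",cv2.resize(z,None,fx=4,fy=4,interpolation=cv2.INTER_CUBIC)[:,:,::-1])
E
```

```text
t7.3 now [ 0.6736 -0.1076  0.0988] yaw-2.87 -> shift [ 0.0008  0.0017 -0.0312] turn [ 0.06 -0.21 -0.04] rows>=0.6
```

View pics/top3z.png

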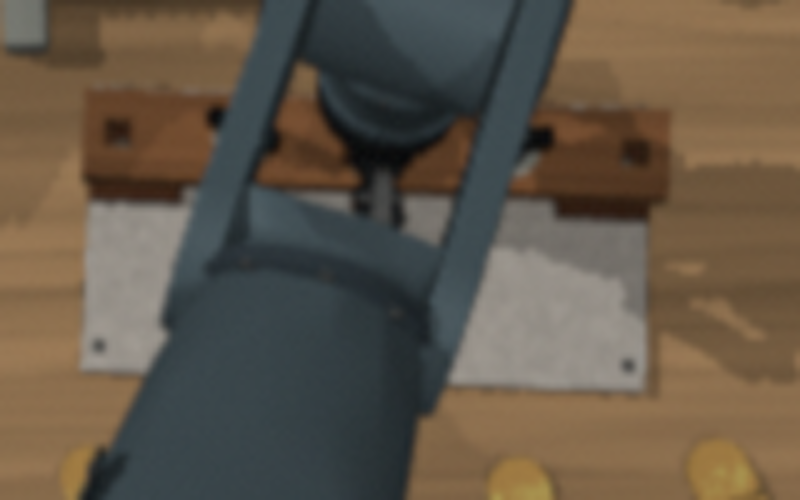

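View pics/sc3z.png

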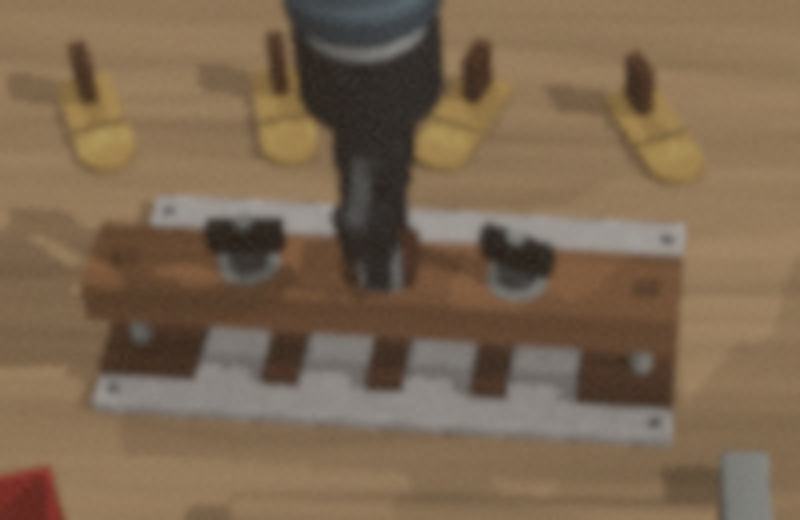

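```bash
python3 - <<'E'
from h import *
c=viewer.get_calibration("top")
t=lambda u,v:(270+u/5,165+v/5)
base_from(pix(c,*t(118,130),.0866),pix(c,*t(635,152),.0866))
for e in [(83,88),(671,112)]: pass
base_from(pix(c,*t(85,135),.0866),pix(c,*t(670,158),.0866))
c=viewer.get_calibration("scene")
def s(u,v): return 180+u/4,200+v/4
base_from(pix(c,*s(647,286),.0866),pix(c,*s(116,258),.0866))
E
```

```text
sep 0.2904 yaw -3.09 ctr [ 0.6729 -0.1118  0.0866]
sep 0.3285 yaw -2.90 ctr [ 0.6698 -0.1123  0.0866]
sep 0.2963 yaw -2.44 ctr [ 0.6745 -0.1112  0.0866]
```

Call:
step_arm([
  [[-0.0005,-0.0012,0.003],[0,0,0]],
  [[-0.0005,-0.0012,0.006],[0,0,0]],
  [[-0.0005,-0.0012,0.009],[0,0,0]],
  [[-0.0005,-0.0012,0.012],[0,0,0]],
  [[-0.0005,-0.0012,0.012],[0,0,0]],
])

```text
time_s: 7.9
eef_pos: [0.6719, -0.1064, 0.0836]
eef_rot: [0.0, 1.0, -0.025, -0.0]
wrist_force: [0.8, -2.2, -6.3]
opening: 0.336
```

Call:
step_arm([
  [[0,0,0.004],[0,0,0]],
  [[0,0,0.008],[0,0,0]],
  [[0,0,0.01],[0,0,0]],
])

```text
time_s: 8.2
eef_pos: [0.672, -0.1065, 0.074]
eef_rot: [0.0, 1.0, -0.025, 0.0]
wrist_force: [0.5, -4.1, -1.6]
opening: 0.333
```

Call:
step_arm([
  [[0,0.0008,0.003],[0,0,0]],
  [[0,0.0008,0.007],[0,0,0]],
  [[0,0.0008,0.011],[0,0,0]],
  [[0,0.0008,0.014],[0,0,0]],
  [[0,0.0008,0.014],[0,0,0]],
])

```text
time_s: 8.7
eef_pos: [0.6715, -0.1066, 0.0593]
eef_rot: [-0.0, 1.0, -0.025, -0.0]
wrist_force: [1.6, -3.5, -7.7]
opening: 0.337
```

Call:
step_arm([
  [[0,0,0.001],[0,0,0]],
  [[0,0,0.002],[0,0,0]],
  [[0,0,0.003],[0,0,0]],
  [[0,0,0.003],[0,0,0]],
])

```text
time_s: 9.1
eef_pos: [0.6718, -0.1068, 0.0583]
eef_rot: [0.0, 1.0, -0.025, -0.0]
wrist_force: [-3.5, -3.5, 2.9]
opening: 0.334
```

Call:
step_arm([
  [[0,0,0.001],[0,0,0]],
  [[0,0,0.002],[0,0,0]],
  [[0,0,0.002],[0,0,0]],
])

```text
time_s: 9.4
eef_pos: [0.6718, -0.1067, 0.0583]
eef_rot: [0.0, 1.0, -0.025, -0.0]
wrist_force: [-10.9, -1.5, 14.8]
opening: 0.334
```

```bash
python3 - <<'E'
from h import *
im,c=snap("scene","sc4")
z=im[200:330,180:380]; cv2.imwrite("pics/sc4z.png",cv2.resize(z,None,fx=4,fy=4,interpolation=cv2.INTER_CUBIC)[:,:,::-1])
E
```

```text
(no output)
```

View pics/sc4z.png

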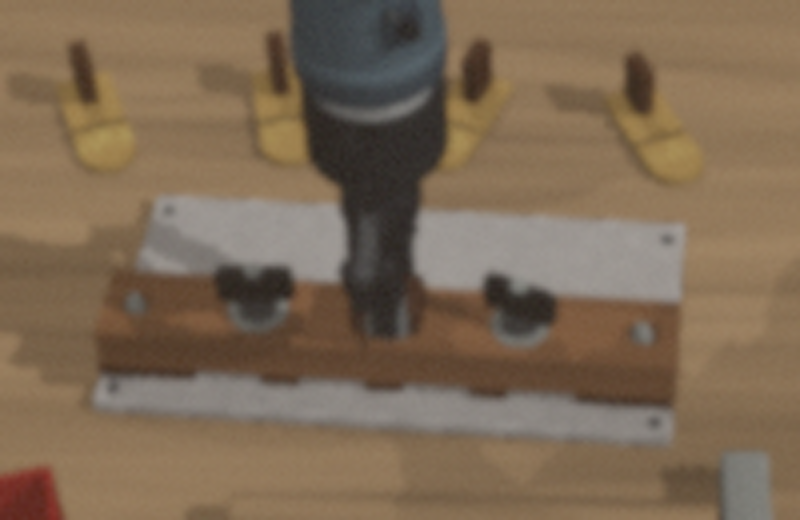

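Call:
step_arm([
  [[0,0,-0.003],[0,0,0]],
  [[0,0,-0.004],[0,0,0]],
  [[0,0,-0.004],[0,0,0]],
])

```text
time_s: 9.75
eef_pos: [0.6718, -0.1066, 0.059]
eef_rot: [-0.0, 1.0, -0.025, -0.0]
wrist_force: [-1.5, -3.1, -2.9]
opening: 0.334
```

Call:
step_arm([
  [[0,0,0],[0,0,0]],
  [[0,0,0],[0,0,0]],
  [[0,0,0],[0,0,0]],
], fingers=70)

```text
time_s: 10.05
eef_pos: [0.6724, -0.1062, 0.0597]
eef_rot: [-0.0, 1.0, -0.025, 0.001]
wrist_force: [-0.3, 0.3, 0.6]
opening: 0.698
```

Call:
step_arm([
  [[0,0,-0.02],[0,0,0]],
  [[0,0,-0.06],[0,0,0]],
  [[-0.01,0,-0.11],[0,0,0]],
  [[-0.04,0,-0.15],[0,0,0]],
  [[-0.08,0,-0.19],[0,0,0]],
])

```text
time_s: 10.55
eef_pos: [0.5976, -0.1028, 0.2468]
eef_rot: [0.0, 1.0, -0.025, 0.002]
wrist_force: [0.8, -0.2, 0.5]
opening: 0.7
```

```bash
python3 - <<'E'
from h import *
B=[(.464,.043,.006),(.462,-.092,.006),(.461,-.203,.006),(.468,-.326,.006)]
for p in [(.47,-.11,.4),(.45,-.1,.4),(.42,-.12,.42)]:
    cc=predcam(p,-93); print(p,[tuple(proj(cc,q).round().astype(int).tolist()) for q in B+[(.678,.036,.051),(.663,-.254,.051)]])
delta((.44,-.13,.4),-93)
E
```

```text
(0.47, -0.11, 0.4) [(213, 183), (314, 179), (398, 176), (491, 165), (181, -8), (452, -8)]
(0.45, -0.1, 0.4) [(219, 168), (321, 164), (405, 160), (499, 150), (187, -30), (462, -30)]
(0.42, -0.12, 0.42) [(205, 144), (305, 140), (387, 137), (480, 126), (171, -54), (439, -55)]
t10.6 now [ 0.5976 -0.1028  0.2468] yaw-2.83 -> shift [-0.1556  0.035  -0.1537] turn [-0.13 -0.18 90.17] rows>=10.6
```

Call:
step_arm([
  [[-0.018,0.002,-0.03],[0,0,8.5]],
  [[-0.036,0.004,-0.06],[0,0,17]],
  [[-0.054,0.008,-0.09],[0,0,25.5]],
  [[-0.072,0.016,-0.12],[0,0,34]],
  [[-0.088,0.022,-0.153],[0,0,42.5]],
])

```text
time_s: 11.05
eef_pos: [0.5072, -0.1201, 0.3983]
eef_rot: [-0.0, 0.922, -0.388, 0.0]
wrist_force: [0.7, -0.0, 0.4]
opening: 0.7
```

Call:
step_arm([
  [[0,0,0],[0,0,8.5]],
  [[0,0,0],[0,0,17]],
  [[0,0,0],[0,0,25.5]],
  [[0,0,0],[0,0,34]],
  [[0,0,0],[0,0,42.5]],
])

```text
time_s: 11.55
eef_pos: [0.5083, -0.1201, 0.3974]
eef_rot: [-0.0, 0.718, -0.696, 0.0]
wrist_force: [0.0, 0.5, -0.1]
opening: 0.697
```

Call:
step_arm([
  [[0,0,0],[0,0,5.0]],
  [[0,0,0],[0,0,5.0]],
  [[0,0,0],[0,0,5.0]],
  [[0,0,0],[0,0,5.0]],
])

```text
time_s: 11.95
eef_pos: [0.5083, -0.1204, 0.3971]
eef_rot: [0.0, -0.69, 0.724, -0.0]
wrist_force: [-0.3, 0.8, -0.2]
opening: 0.698
```

```bash
python3 - <<'E'
from h import *
delta((.51,-.13,.4),-92.9)
im,c=snap("wrist","bl1"); np.save("c.npy",c,allow_pickle=True)
print(pose()[0])
E
```

```text
t11.9 now [ 0.5083 -0.1204  0.3971] yaw-92.75 -> shift [ 0.0095 -0.0022 -0.0029] turn [-0.02 -0.    0.15] rows>=0.2
[ 0.50825643 -0.1204046   0.39701974]
```

View pics/bl1.png

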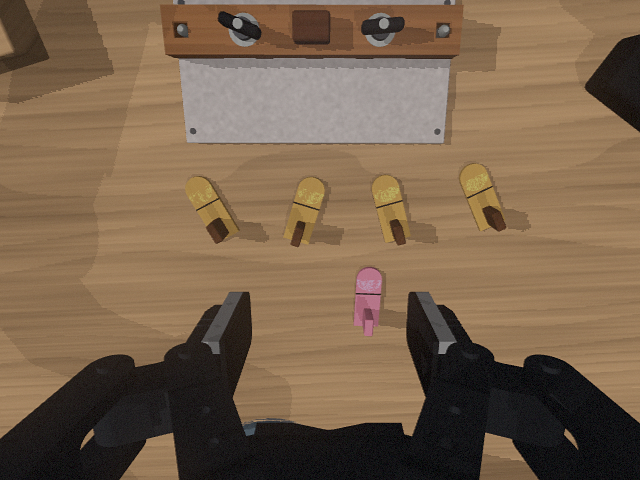

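```bash
python3 - <<'E'
from h import *
im=cv2.imread("pics/bl1.png")
Z=im[150:255,175:335];cv2.imwrite("pics/bl1a.png",cv2.resize(Z,None,fx=5,fy=5,interpolation=cv2.INTER_CUBIC))
Z=im[150:255,360:520];cv2.imwrite("pics/bl1b.png",cv2.resize(Z,None,fx=5,fy=5,interpolation=cv2.INTER_CUBIC))
Z=im[0:150,150:480];cv2.imwrite("pics/bl1c.png",cv2.resize(Z,None,fx=2.4,fy=2.4,interpolation=cv2.INTER_CUBIC))
E
```

```text
(no output)
```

View pics/bl1a.png

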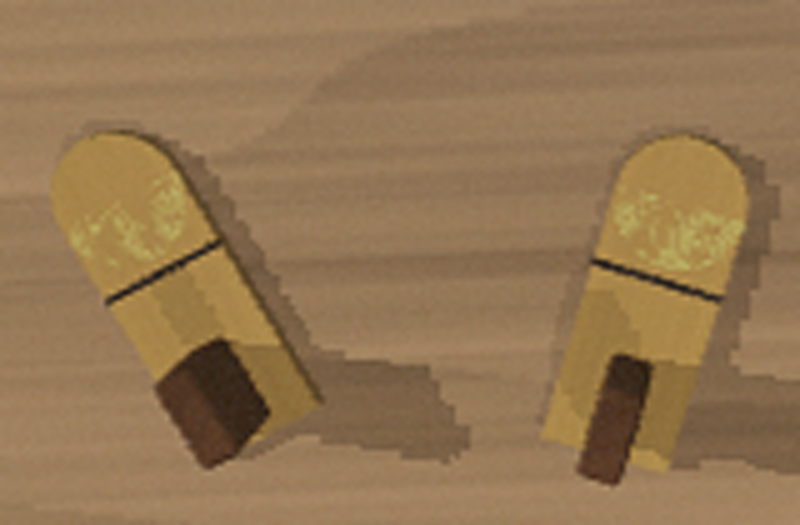

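View pics/bl1b.png

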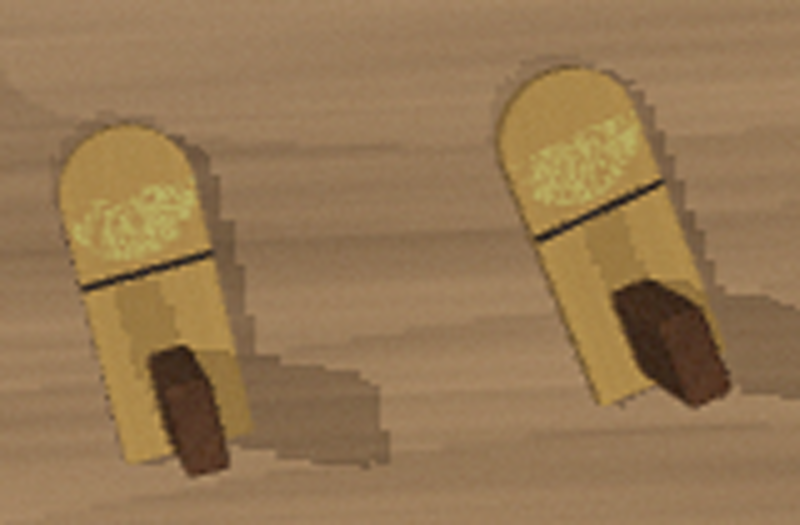

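View pics/bl1c.png

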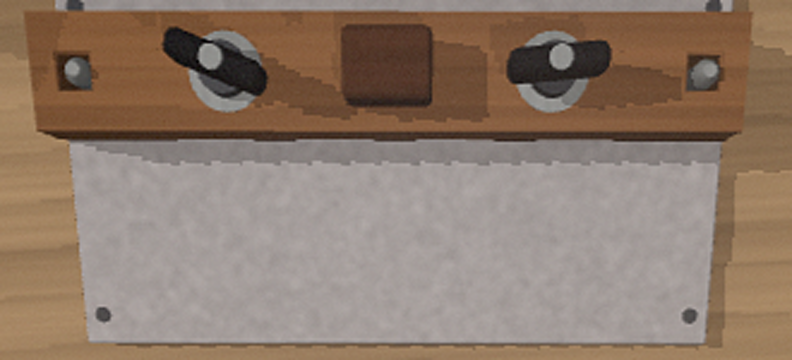

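```bash
cat >> h.py <<'E'
def blade(c,l,r,z=.006):
    """line endpoints px (left in image=+y side, right) -> line centre, yaw, fin centre"""
    a=pix(c,*l,z);b=pix(c,*r,z);m=(a+b)/2;d=(a-b)[:2]; w=np.linalg.norm(d)
    yaw=np.degrees(np.arctan2(d[1],d[0]))-90; x=np.array([np.cos(np.radians(yaw)),np.sin(np.radians(yaw))])
    f=m[:2]-.035*x
    print("w %.4f line"%w,m[:2].round(4),"yaw %.1f fin"%yaw,f.round(4)); return m[:2],yaw,f
E
python3 - <<'E'
from h import *
c=np.load("c.npy",allow_pickle=True).item()
A=lambda u,v:(175+u/5,150+v/5); Bq=lambda u,v:(360+u/5,150+v/5); C=lambda u,v:(150+u/2.4,v/2.4)
for f,l,r,s1,s2 in [(A,(107,301),(221,241),(185,180),(322,402)),(A,(592,261),(722,300),(590,270),(542,437)),(Bq,(83,289),(213,254),(85,300),(127,463)),(Bq,(538,240),(665,182),(540,245),(603,404))]:
    blade(c,f(*l),f(*r)); a=pix(c,*f(*s1),.006);b=pix(c,*f(*s2),.006); print("side yaw",np.degrees(np.arctan2((a-b)[1],(a-b)[0])))
base_from(pix(c,*C(90,341),.01),pix(c,*C(705,344),.01))
a=pix(c,*C(90,341),.01)-pix(c,*C(705,344),.01); y=np.arctan2(a[1],a[0])-np.pi/2
print((pix(c,*C(90,341),.01)+pix(c,*C(705,344),.01))[:2]/2+.125*np.array([np.cos(y),np.sin(y)]))
base_from(pix(c,*C(79,70),.051),pix(c,*C(704,70),.051))
# bar top front edge corners z=.046
base_from(pix(c,*C(40,131),.046),pix(c,*C(741,133),.046))
E
```

```text
w 0.0362 line [0.4748 0.0457] yaw 24.4 fin [0.443  0.0312]
side yaw 25.108905332665252
w 0.0366 line [ 0.4658 -0.0871] yaw -19.9 fin [ 0.4329 -0.0752]
side yaw -19.824674343243238
w 0.0360 line [ 0.4629 -0.1993] yaw 12.8 fin [ 0.4288 -0.207 ]
side yaw 13.20589559658373
w 0.0359 line [ 0.4736 -0.3205] yaw 23.2 fin [ 0.4414 -0.3343]
side yaw 23.331490078644137
sep 0.3282 yaw -3.03 ctr [ 0.549  -0.1045  0.01  ]
[ 0.67386202 -0.1111246 ]
sep 0.2847 yaw -2.75 ctr [ 0.6729 -0.1101  0.051 ]
sep 0.3282 yaw -2.90 ctr [ 0.6476 -0.108   0.046 ]
```

```bash
python3 - <<'E'
from h import *
delta((.443,.0312,.10),-65.3)
E
```

```text
t12.0 now [ 0.5083 -0.1204  0.397 ] yaw-92.77 -> shift [-0.1483  0.0726  0.297 ] turn [-1.000e-02 -0.000e+00 -2.747e+01] rows>=6.8
```

Call:
step_arm([
  [[-0.02,0.01,0.04],[0,0,-4]],
  [[-0.042,0.02,0.083],[0,0,-8]],
  [[-0.064,0.031,0.126],[0,0,-12]],
  [[-0.086,0.042,0.17],[0,0,-16]],
  [[-0.107,0.052,0.213],[0,0,-20]],
], fingers=55)

```text
time_s: 12.5
eef_pos: [0.4611, -0.0101, 0.1826]
eef_rot: [-0.0, 0.806, -0.592, 0.0]
wrist_force: [0.2, -0.5, 0.0]
opening: 0.552
```

```bash
python3 - <<'E'
from h import *
delta((.443,.0312,.10),-65.3)
E
```

```text
t12.5 now [ 0.4611 -0.0101  0.1826] yaw-72.64 -> shift [-0.0449  0.005   0.0826] turn [-0.05 -0.03 -7.34] rows>=1.9
```

Call:
step_arm([
  [[-0.022,0.0025,0.035],[0,0,-3.7]],
  [[-0.045,0.005,0.07],[0,0,-7.4]],
  [[-0.045,0.005,0.082],[0,0,-7.4]],
  [[-0.045,0.005,0.082],[0,0,-7.4]],
  [[-0.045,0.005,0.082],[0,0,-7.4]],
])

```text
time_s: 13.0
eef_pos: [0.4452, 0.0297, 0.1032]
eef_rot: [-0.0, 0.841, -0.541, 0.001]
wrist_force: [0.9, -0.1, 1.2]
opening: 0.552
```

```bash
python3 - <<'E'
from h import *
delta((.443,.0312,.025),-65.3)
im,c=snap("wrist","bl2"); np.save("c.npy",c,allow_pickle=True)
E
```

```text
t13.0 now [0.4452 0.0297 0.1032] yaw-65.51 -> shift [-0.0024  0.0015  0.0782] turn [-0.1  -0.09 -0.21] rows>=1.6
```

View pics/bl2.png

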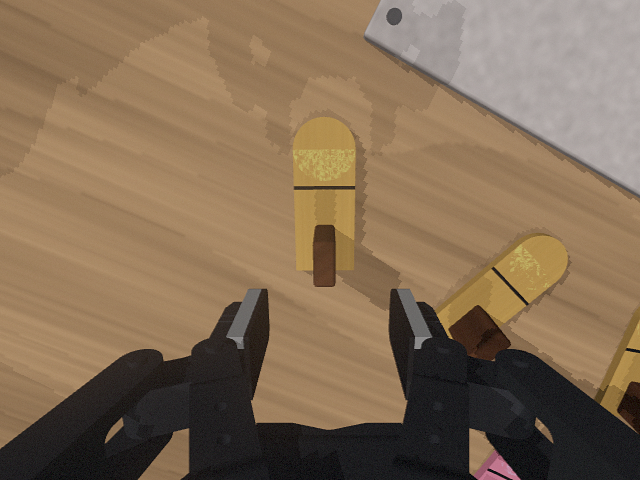

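Call:
step_arm([
  [[-0.0012,0.001,0.025],[0,0,0]],
  [[-0.0025,0.0015,0.05],[0,0,0]],
  [[-0.0025,0.0015,0.07],[0,0,0]],
  [[-0.0025,0.0015,0.078],[0,0,0]],
  [[-0.0025,0.0015,0.078],[0,0,0]],
])

```text
time_s: 13.55
eef_pos: [0.4418, 0.0316, 0.0242]
eef_rot: [-0.0, 0.841, -0.541, 0.0]
wrist_force: [-0.5, 0.6, 0.6]
opening: 0.552
```

Call:
step_arm([
  [[0,0,0],[0,0,0]],
  [[0,0,0],[0,0,0]],
  [[0,0,0],[0,0,0]],
  [[0,0,0],[0,0,0]],
  [[0,0,0],[0,0,0]],
], fingers=0)

```text
time_s: 14.05
eef_pos: [0.4424, 0.0318, 0.0252]
eef_rot: [-0.0, 0.841, -0.541, 0.001]
wrist_force: [-0.7, -0.5, 7.5]
opening: 0.123
```

```bash
python3 - <<'E'
from h import *
p,r,o=pose(); print(p,o["wrist_force"],o["opening"])
im,c=snap("wrist","bl3"); np.save("c.npy",c,allow_pickle=True)
E
```

```text
[0.44244152 0.03183681 0.02519997] [-0.74301387 -0.46814345  7.50832124] 0.12341863781847823
```

View pics/bl3.png

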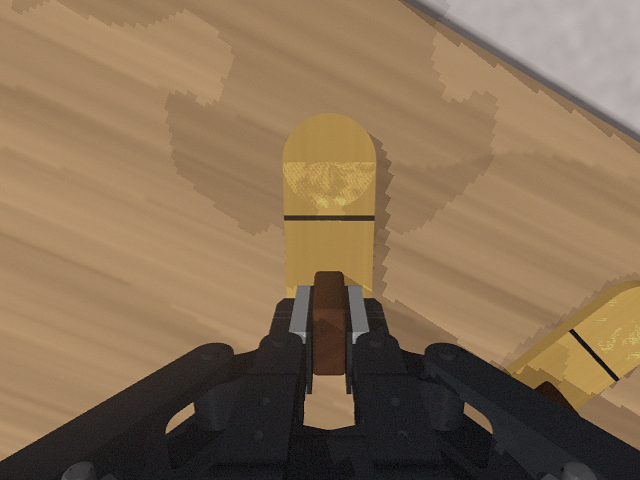

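```bash
cat >> h.py <<'E'
BC=np.array([.6736,-.1103]); BY=-2.88
def b2w(x,y):
    a=np.radians(BY); return BC+np.array([x*np.cos(a)-y*np.sin(a), x*np.sin(a)+y*np.cos(a)])
def w2b(p):
    a=np.radians(-BY); d=np.array(p)[:2]-BC; return np.array([d[0]*np.cos(a)-d[1]*np.sin(a), d[0]*np.sin(a)+d[1]*np.cos(a)])
def ins(lx,y,z,off,dyaw=0):
    """TCP target: line centre at base (lx,y); off = line centre in tool frame (x,y)"""
    yaw=BY-90+dyaw; t=down(yaw).apply([off[0],off[1],0])[:2]; p=b2w(lx,y)-t
    delta((p[0],p[1],z),yaw)
def lineoff(c,l,r,z):
    p,Rt,o=pose(); m,yaw,f=blade(c,l,r,z); v=Rt.inv().apply(np.append(m,p[2])-p); print("lineoff",v.round(4),"dyaw",round(yaw-yawof(Rt)-90,2)); return v
E
python3 - <<'E'
from h import *
c=np.load("c.npy",allow_pickle=True).item()
v=lineoff(c,(284,217.5),(375,217.5),.006)
ins(-.070,.09,.10,v)
E
```

```text
w 0.0364 line [0.4746 0.0467] yaw 24.5 fin [0.4428 0.0321]
lineoff [-0.0001 -0.0354  0.0001] dyaw -0.04
t14.1 now [0.4425 0.0318 0.0252] yaw-65.45 -> shift [ 0.0971 -0.0992 -0.0744] turn [-0.13 -0.07 27.43] rows>=3.2
```

Call:
step_arm([
  [[0,0,-0.03],[0,0,0]],
  [[0.01,-0.01,-0.065],[0,0,5]],
  [[0.04,-0.04,-0.074],[0,0,13]],
  [[0.07,-0.07,-0.074],[0,0,21]],
  [[0.097,-0.099,-0.074],[0,0,27.4]],
])

```text
time_s: 14.6
eef_pos: [0.5738, -0.0157, 0.0994]
eef_rot: [0.001, -0.687, 0.726, -0.001]
wrist_force: [0.6, 0.4, 0.8]
opening: 0.129
```

```bash
python3 - <<'E'
from h import *
ins(-.070,.09,.04,[-.0001,-.0354])
im,c=snap("wrist","bl4"); np.save("c.npy",c,allow_pickle=True)
print(telemetry.get_obs()["opening"])
E
```

```text
t14.6 now [ 0.5738 -0.0157  0.0994] yaw-93.17 -> shift [-0.0004  0.0011  0.0594] turn [-0.16 -0.03 -0.29] rows>=1.2
0.12605314120760078
```

View pics/bl4.png

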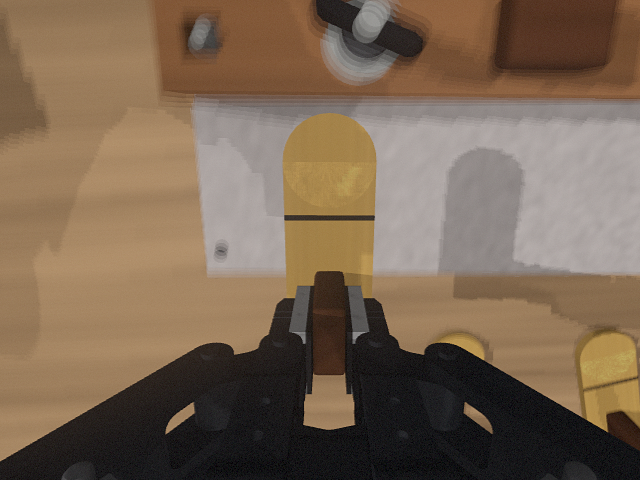

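Call:
step_arm([
  [[0,0.001,0.025],[0,0,-0.3]],
  [[0,0.001,0.05],[0,0,-0.3]],
  [[0,0.001,0.059],[0,0,-0.3]],
  [[0,0.001,0.059],[0,0,-0.3]],
  [[0,0.001,0.059],[0,0,-0.3]],
])

```text
time_s: 15.15
eef_pos: [0.571, -0.0149, 0.0398]
eef_rot: [0.0, -0.691, 0.723, -0.0]
wrist_force: [0.1, -0.1, -0.9]
opening: 0.127
```

```bash
python3 - <<'E'
from h import *
ins(-.070,.09,.0355,[-.0001,-.0354])
im,c=snap("wrist","bl5"); np.save("c.npy",c,allow_pickle=True)
print(telemetry.get_obs()["opening"])
E
```

```text
t15.2 now [ 0.571  -0.0149  0.0398] yaw-92.54 -> shift [ 0.0002 -0.0019  0.0043] turn [-0.05 -0.01  0.34] rows>=0.1
0.12742286110640327
```

View pics/bl5.png

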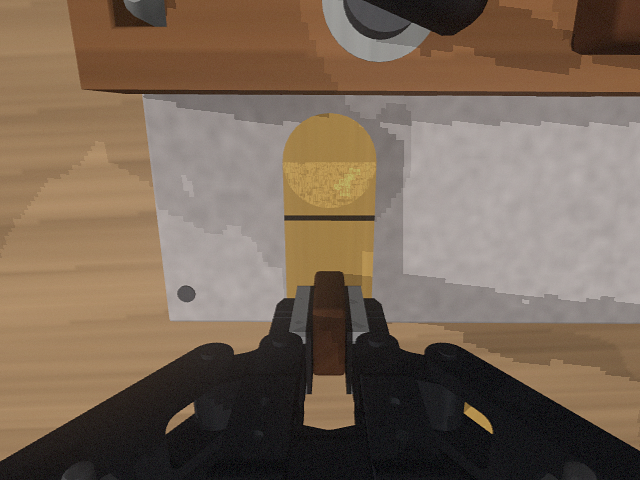

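```bash
cat >> h.py <<'E'
def edgecheck(c,e1,e2,l,r,zl,zr=.01):
    a=pix(c,*e1,zr)[:2];b=pix(c,*e2,zr)[:2];d=(a-b)/np.linalg.norm(a-b);n=np.array([-d[1],d[0]])
    L=pix(c,*l,zl)[:2];Rr=pix(c,*r,zl)[:2];m=(L+Rr)/2
    print("edge yaw",np.degrees(np.arctan2(d[1],d[0])).round(2),"line yaw",(np.degrees(np.arctan2(*(L-Rr)[[1,0]]))-90).round(2),"dist",((m-a)@n).round(4)); return m
E
python3 - <<'E'
from h import *
c=np.load("c.npy",allow_pickle=True).item()
m=edgecheck(c,(144,96),(169,321),(284,217.5),(375,217.5),.0206)
print(w2b(m), w2b(pix(c,169,321,.01)), w2b(pix(c,144,95,.01)))
for u,v in [(144,95),(560,97)]: print(w2b(pix(c,u,v,.01)))
for u,v in [(80,89),(630,94)]: print("bar bottom/front edge z.018",w2b(pix(c,u,v,.018)))
E
```

```text
edge yaw -3.4 line yaw -2.56 dist -0.0733
[-0.07228037  0.09124589] [-0.12471661  0.1650687 ] [-0.02594673  0.16413363]
[-0.02594673  0.16413363]
[-0.02573893  0.00111022]
bar bottom/front edge z.018 [-0.02432182  0.18409752]
bar bottom/front edge z.018 [-0.02488303 -0.02038597]
```

Call:
step_arm([
  [[0.0008,0,0.002],[0,0,0.4]],
  [[0.0008,-0.001,0.004],[0,0,0.4]],
  [[0.0008,-0.002,0.0043],[0,0,0.4]],
  [[0.0008,-0.002,0.0043],[0,0,0.4]],
])

```text
time_s: 15.6
eef_pos: [0.5726, -0.0159, 0.0352]
eef_rot: [-0.0, -0.689, 0.725, -0.0]
wrist_force: [-4.0, -0.1, 5.5]
opening: 0.125
```

```bash
python3 - <<'E'
from h import *
ins(-.025,.09,.0355,[-.0001,-.0354])
im,c=snap("wrist","bl6"); np.save("c.npy",c,allow_pickle=True)
print(telemetry.get_obs()["wrist_force"])
E
```

```text
t15.6 now [ 0.5726 -0.0159  0.0352] yaw-92.95 -> shift [-0.0008 -0.0452 -0.0003] turn [ 0.   -0.01 -0.07] rows>=0.9
[-4.63045274  0.06061053  4.98837929]
```

Call:
step_arm([
  [[-0.0003,-0.005,-0.0006],[0,0,0]],
  [[-0.0003,-0.012,-0.0006],[0,0,0]],
  [[-0.0003,-0.018,-0.0006],[0,0,0]],
  [[-0.0003,-0.022,-0.0006],[0,0,0]],
])

```text
time_s: 16.05
eef_pos: [0.5952, -0.0167, 0.0352]
eef_rot: [0.0, -0.689, 0.725, -0.0]
wrist_force: [-3.8, -0.5, 3.4]
opening: 0.125
```

Call:
step_arm([
  [[0,-0.006,-0.0004],[0,0,0]],
  [[0,-0.012,-0.0004],[0,0,0]],
  [[0,-0.018,-0.0004],[0,0,0]],
  [[0,-0.0225,-0.0004],[0,0,0]],
  [[0,-0.0225,-0.0004],[0,0,0]],
])

```text
time_s: 16.55
eef_pos: [0.6177, -0.0179, 0.0356]
eef_rot: [0.0, -0.689, 0.725, -0.0]
wrist_force: [0.3, -0.1, -0.2]
opening: 0.129
```

```bash
python3 - <<'E'
from h import *
ins(-.025,.09,.0355,[-.0001,-.0354])
im,c=snap("wrist","bl7"); np.save("c.npy",c,allow_pickle=True)
print(telemetry.get_obs()["wrist_force"])
z=im[60:310,220:440]; cv2.imwrite("pics/bl7z.png",cv2.resize(z,None,fx=2.4,fy=2.4,interpolation=cv2.INTER_CUBIC)[:,:,::-1])
E
```

```text
t16.6 now [ 0.6177 -0.0179  0.0356] yaw-92.96 -> shift [-0.0004 -0.0001  0.0001] turn [-0.03 -0.   -0.08] rows>=0.0
[ 0.36339474 -0.44202741 -0.71408703]
```

View pics/bl7z.png

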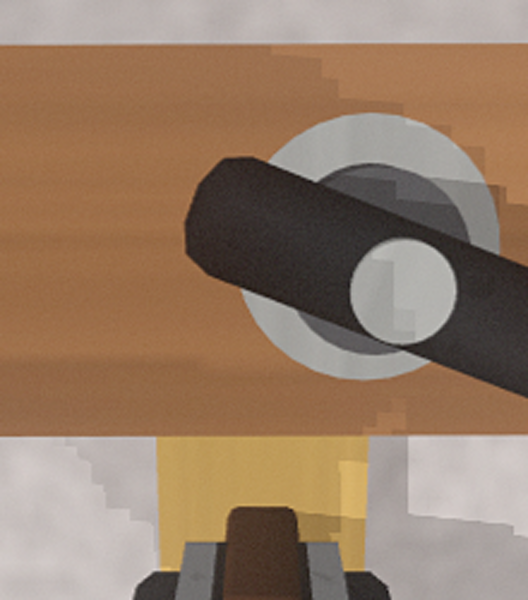

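Call:
step_arm([
  [[0,0,0],[0,0,0]],
  [[0,0,0],[0,0,0]],
  [[0,0,0],[0,0,0]],
], fingers=40)

```text
time_s: 16.9
eef_pos: [0.6169, -0.0178, 0.0357]
eef_rot: [0.0, -0.689, 0.725, -0.0]
wrist_force: [-0.4, -0.5, 0.1]
opening: 0.399
```

Call:
step_arm([
  [[0,0,-0.02],[0,0,0]],
  [[0,0,-0.05],[0,0,0]],
  [[0.02,0.04,-0.09],[0,0,0]],
  [[0.04,0.08,-0.13],[0,0,0]],
  [[0.06,0.12,-0.15],[0,0,0]],
])

```text
time_s: 17.4
eef_pos: [0.5086, -0.0656, 0.1789]
eef_rot: [0.001, -0.689, 0.725, -0.001]
wrist_force: [0.2, -1.0, 0.4]
opening: 0.399
```

Call:
step_arm([
  [[0,0,0],[0,0,0]],
  [[0,0,0],[0,0,0]],
])

```text
time_s: 17.6
eef_pos: [0.5089, -0.0656, 0.1779]
eef_rot: [0.001, -0.688, 0.726, -0.001]
wrist_force: [0.4, 0.8, -0.1]
opening: 0.402
```

```bash
python3 - <<'E'
from h import *
print(pose()[0])
im,c=snap("wrist","bl8"); np.save("c.npy",c,allow_pickle=True)
E
```

```text
[ 0.50886816 -0.06562199  0.17787864]
```

View pics/bl8.png

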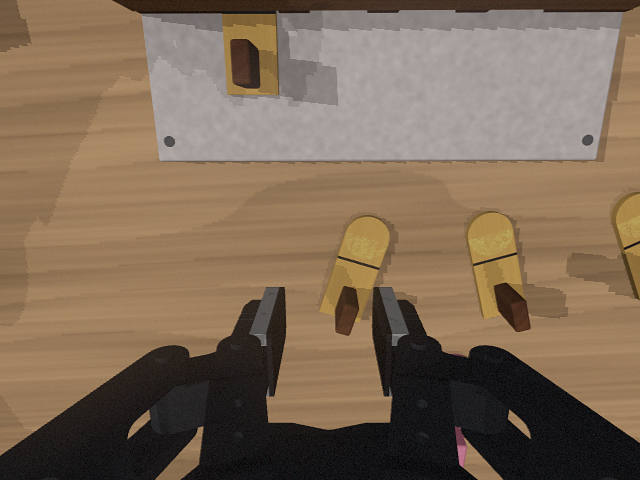

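```bash
python3 - <<'E'
from h import *
im=cv2.imread("pics/bl8.png")
Z=im[0:110,200:310];Z2=im[200:340,310:400]
cv2.imwrite("pics/bl8z.png",np.hstack([cv2.resize(Z,(500,500),interpolation=cv2.INTER_CUBIC),cv2.resize(Z2,(300,467),interpolation=cv2.INTER_CUBIC)[:467].copy() if 0 else cv2.copyMakeBorder(cv2.resize(Z2,(300,467),interpolation=cv2.INTER_CUBIC),0,33,0,0,cv2.BORDER_CONSTANT)]))
E
```

```text
(no output)
```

View pics/bl8z.png

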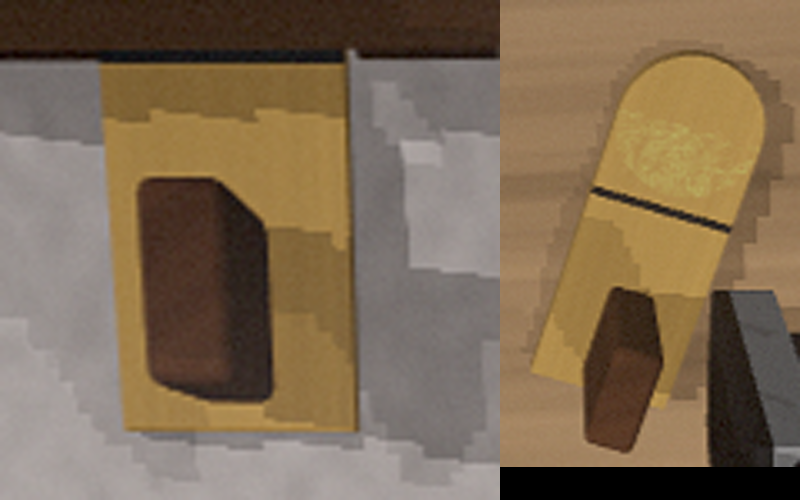

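```bash
python3 - <<'E'
from h import *
c=np.load("c.npy",allow_pickle=True).item()
for u in (125,357): print(w2b(pix(c,200+u/4.545,430/4.545,.016)))
print("plate corners",w2b(pix(c,160,160,.01)),w2b(pix(c,596,159.5,.01)), "bar edge",w2b(pix(c,200+50/4.545,57/4.545,.018)))
s=300/90
m,y,f=blade(c,(310+592/s-500/s,200+188/s),(310+(731-500)/s,200+230/s))
delta((f[0],f[1],.10),y-90)
E
```

```text
[-0.07818417  0.10856926]
[-0.07828732  0.07257905]
plate corners [-0.1242421   0.16425679] [-0.12486356 -0.16392442] bar edge [-0.02676572  0.11518623]
w 0.0362 line [ 0.4659 -0.0868] yaw -20.8 fin [ 0.4332 -0.0744]
t17.6 now [ 0.509  -0.0652  0.1769] yaw-93.00 -> shift [0.0131 0.0754 0.0768] turn [-8.00e-02  1.00e-02  1.78e+01] rows>=2.2
```

Call:
step_arm([
  [[0.004,0.025,0.02],[0,0,6]],
  [[0.008,0.05,0.04],[0,0,12]],
  [[0.013,0.075,0.06],[0,0,17.4]],
  [[0.013,0.075,0.076],[0,0,17.4]],
  [[0.013,0.075,0.076],[0,0,17.4]],
], fingers=55)

```text
time_s: 18.15
eef_pos: [0.4311, -0.0729, 0.0976]
eef_rot: [-0.002, -0.571, 0.821, 0.003]
wrist_force: [0.5, -0.0, 0.6]
opening: 0.553
```

```bash
python3 - <<'E'
from h import *
delta((.4332,-.0746,.025),-110.3)
im,c=snap("wrist","b1"); np.save("c.npy",c,allow_pickle=True)
E
```

```text
t18.1 now [ 0.4311 -0.0729  0.0976] yaw-110.34 -> shift [ 0.0009 -0.003   0.0726] turn [ 0.37  0.04 -0.04] rows>=1.5
```

View pics/b1.png

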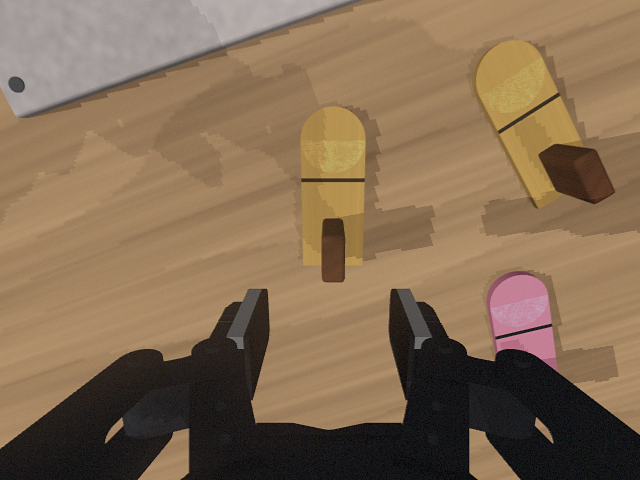

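```bash
python3 - <<'E'
from h import *
c=np.load("c.npy",allow_pickle=True).item()
m,y,f=blade(c,(301.5,180.3),(364.5,180.5)); delta((f[0],f[1],.025),y-90)
E
```

```text
w 0.0360 line [ 0.4659 -0.0866] yaw -20.5 fin [ 0.4331 -0.0744]
t18.2 now [ 0.4325 -0.0735  0.0991] yaw-110.33 -> shift [ 0.0007 -0.0011  0.0741] turn [0.22 0.03 0.2 ] rows>=1.5
```

Call:
step_arm([
  [[0.001,-0.0015,0.025],[0,0,0.1]],
  [[0.001,-0.0015,0.05],[0,0,0.1]],
  [[0.001,-0.0015,0.068],[0,0,0.1]],
  [[0.001,-0.0015,0.074],[0,0,0.1]],
  [[0.001,-0.0015,0.074],[0,0,0.1]],
])

```text
time_s: 18.7
eef_pos: [0.4345, -0.0755, 0.0264]
eef_rot: [-0.0, -0.571, 0.821, 0.001]
wrist_force: [0.3, -0.7, 0.0]
opening: 0.55
```

Call:
step_arm([
  [[0,0,0],[0,0,0]],
  [[0,0,0],[0,0,0]],
  [[0,0,0],[0,0,0]],
  [[0,0,0],[0,0,0]],
  [[0,0,0],[0,0,0]],
], fingers=0)

```text
time_s: 19.2
eef_pos: [0.4352, -0.0761, 0.0278]
eef_rot: [0.001, -0.57, 0.821, -0.001]
wrist_force: [-0.6, 0.6, 5.7]
opening: 0.127
```

```bash
cat >> h.py <<'E'
def findline(im, cols, rows):
    """dark line ends on brass near rows range; returns l,r px"""
    g=im[rows[0]:rows[1],cols[0]:cols[1]].astype(int); br=g.sum(2)
    return br
E
python3 - <<'E'
from h import *
p,r,o=pose(); print(p,o["wrist_force"],o["opening"])
im,c=snap("wrist","b2"); np.save("c.npy",c,allow_pickle=True)
cv2.imwrite("pics/b2z.png",cv2.resize(im[90:310,240:420],None,fx=2.5,fy=2.5,interpolation=cv2.INTER_CUBIC)[:,:,::-1])
E
```

```text
[ 0.43520151 -0.07613631  0.02779394] [-0.60822012  0.58952036  5.7226051 ] 0.12674173088211668
```

View pics/b2z.png

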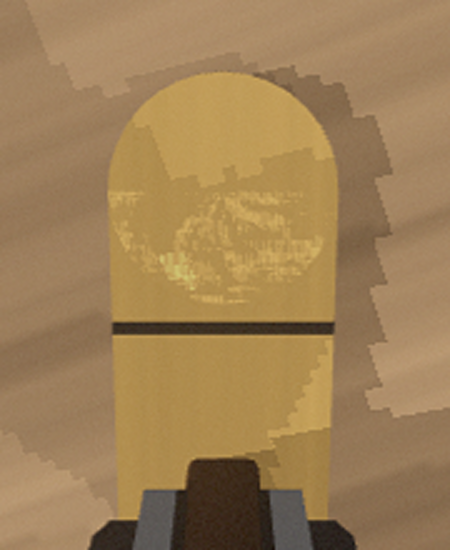

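```bash
python3 - <<'E'
from h import *
c=np.load("c.npy",allow_pickle=True).item()
v=lineoff(c,(284.8,221.2),(373.6,221.2),.006)
ins(-.070,.03,.105,v)
E
```

```text
w 0.0362 line [ 0.466  -0.0861] yaw -20.5 fin [ 0.4332 -0.0739]
lineoff [-0.0014 -0.0323  0.0001] dyaw -0.01
t19.2 now [ 0.4352 -0.0761  0.0278] yaw-110.46 -> shift [-0.0476 -0.1293 -0.0769] turn [ -0.14  -0.03 -17.58] rows>=3.2
```

Call:
step_arm([
  [[0,0,-0.03],[0,0,0]],
  [[-0.005,-0.015,-0.065],[0,0,-3]],
  [[-0.02,-0.05,-0.077],[0,0,-8]],
  [[-0.034,-0.09,-0.077],[0,0,-13]],
  [[-0.048,-0.129,-0.077],[0,0,-17.6]],
])

```text
time_s: 19.75
eef_pos: [0.5737, -0.0759, 0.1049]
eef_rot: [0.0, -0.69, 0.723, -0.001]
wrist_force: [-0.3, -0.6, -0.8]
opening: 0.125
```

```bash
python3 - <<'E'
from h import *
ins(-.070,.03,.042,[-.0002,-.0325])
E
```

```text
t19.8 now [ 0.5737 -0.0759  0.1049] yaw-92.67 -> shift [-0.0005  0.0012  0.0629] turn [-0.12 -0.04  0.21] rows>=1.3
```

Call:
step_arm([
  [[0,0.001,0.025],[0,0,0.2]],
  [[0,0.001,0.05],[0,0,0.2]],
  [[0,0.001,0.062],[0,0,0.2]],
  [[0,0.001,0.062],[0,0,0.2]],
  [[0,0.001,0.062],[0,0,0.2]],
])

```text
time_s: 20.25
eef_pos: [0.5709, -0.0759, 0.0423]
eef_rot: [0.0, -0.688, 0.726, -0.0]
wrist_force: [0.7, 0.2, -0.6]
opening: 0.129
```

```bash
python3 - <<'E'
from h import *
ins(-.070,.03,.038,[-.0002,-.0325])
im,c=snap("wrist","b3"); np.save("c.npy",c,allow_pickle=True)
E
```

```text
t20.2 now [ 0.5709 -0.0759  0.0423] yaw-93.07 -> shift [-0.0006 -0.0018  0.0043] turn [-0.02 -0.01 -0.19] rows>=0.1
```

View pics/b3.png

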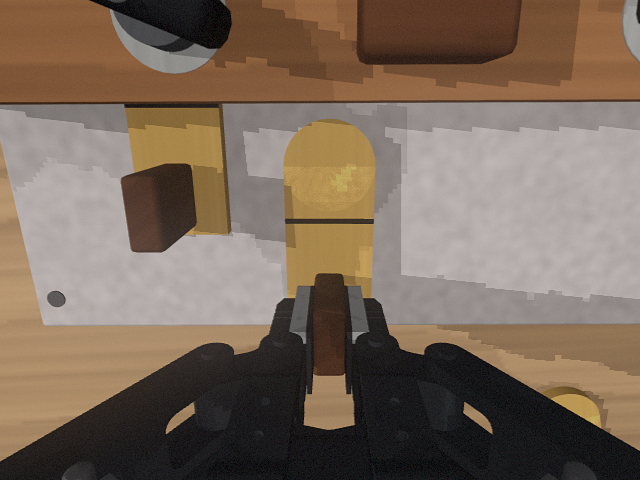

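```bash
python3 - <<'E'
from h import *
c=np.load("c.npy",allow_pickle=True).item()
m=edgecheck(c,(0,112),(43,325),(285,221),(373.5,221),.0205)
print(w2b(m), w2b(pix(c,43,325,.01)))
print("blade A rear", w2b(pix(c,230,234,.016)), w2b(pix(c,191,236,.016)))
E
```

```text
edge yaw -4.5 line yaw -3.08 dist -0.1333
[-0.07140317  0.0301298 ] [-0.12431036  0.1649828 ]
blade A rear [-0.07813046  0.07211709] [-0.07895637  0.08869825]
```

Call:
step_arm([
  [[-0.0003,0,0.002],[0,0,-0.2]],
  [[-0.0003,-0.002,0.0038],[0,0,-0.2]],
  [[-0.0003,-0.009,0.0038],[0,0,-0.2]],
  [[-0.0003,-0.016,0.0038],[0,0,-0.2]],
  [[-0.0003,-0.022,0.0038],[0,0,-0.2]],
])

```text
time_s: 20.8
eef_pos: [0.5938, -0.0768, 0.0382]
eef_rot: [0.0, -0.689, 0.725, -0.0]
wrist_force: [-0.0, -0.4, -0.9]
opening: 0.127
```

```bash
python3 - <<'E'
from h import *
ins(-.025,.03,.0382,[-.0002,-.0325])
E
```

```text
t20.8 now [ 0.5938 -0.0768  0.0382] yaw-92.86 -> shift [-0.0004 -0.0239 -0.    ] turn [-0.05 -0.01  0.02] rows>=0.5
```

Call:
step_arm([
  [[-0.0003,-0.007,0],[0,0,0]],
  [[-0.0003,-0.014,0],[0,0,0]],
  [[-0.0003,-0.02,0],[0,0,0]],
  [[-0.0003,-0.0238,0],[0,0,0]],
  [[-0.0003,-0.0238,0],[0,0,0]],
])

```text
time_s: 21.3
eef_pos: [0.6172, -0.0776, 0.0379]
eef_rot: [0.0, -0.689, 0.725, -0.0]
wrist_force: [-0.1, -1.2, 0.7]
opening: 0.127
```

```bash
python3 - <<'E'
from h import *
ins(-.025,.03,.0382,[-.0002,-.0325])
E
```

```text
t21.3 now [ 0.6172 -0.0776  0.0379] yaw-92.86 -> shift [ 0.     -0.0005 -0.0003] turn [-0.04 -0.01  0.02] rows>=0.0
```

Call:
step_arm([
  [[0,-0.0005,0],[0,0,0]],
  [[0,-0.0005,0],[0,0,0]],
  [[0,-0.0005,0],[0,0,0]],
])

```text
time_s: 21.6
eef_pos: [0.617, -0.0776, 0.038]
eef_rot: [0.0, -0.689, 0.725, -0.0]
wrist_force: [0.8, -0.1, -0.0]
opening: 0.129
```

Call:
step_arm([
  [[0,0,0],[0,0,0]],
  [[0,0,0],[0,0,0]],
  [[0,0,0],[0,0,0]],
], fingers=40)

```text
time_s: 21.9
eef_pos: [0.6169, -0.0775, 0.0379]
eef_rot: [-0.0, -0.689, 0.725, 0.0]
wrist_force: [-0.2, 0.0, 0.1]
opening: 0.399
```

Call:
step_arm([
  [[0,0,-0.02],[0,0,0]],
  [[0,0,-0.05],[0,0,0]],
  [[0.02,0.04,-0.09],[0,0,0]],
  [[0.05,0.08,-0.13],[0,0,0]],
  [[0.08,0.11,-0.15],[0,0,0]],
])

```text
time_s: 22.4
eef_pos: [0.5161, -0.1409, 0.1796]
eef_rot: [0.0, -0.69, 0.724, -0.001]
wrist_force: [1.4, -0.3, 1.5]
opening: 0.4
```

Call:
step_arm([
  [[0,0,0],[0,0,0]],
  [[0,0,0],[0,0,0]],
])

```text
time_s: 22.6
eef_pos: [0.5169, -0.1416, 0.1788]
eef_rot: [0.001, -0.689, 0.725, -0.001]
wrist_force: [0.6, 0.0, -0.7]
opening: 0.4
```

```bash
python3 - <<'E'
from h import *
print(pose()[0])
im,c=snap("wrist","b4"); np.save("c.npy",c,allow_pickle=True)
E
```

```text
[ 0.5168889  -0.14157291  0.17875051]
```

View pics/b4.png

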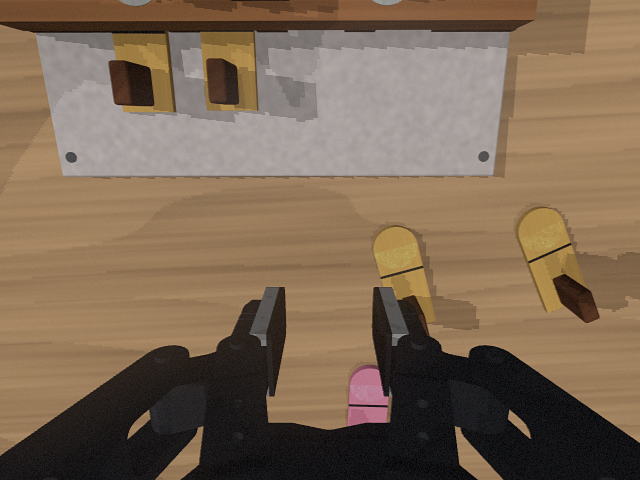

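```bash
python3 - <<'E'
from h import *
im=cv2.imread("pics/b4.png");c=np.load("c.npy",allow_pickle=True).item()
Z=im[10:130,95:275]
cv2.imwrite("pics/b4z.png",cv2.resize(Z,(800,533),interpolation=cv2.INTER_CUBIC))
Z=im[200:340,370:470]
cv2.imwrite("pics/b4y.png",cv2.resize(Z,(400,560),interpolation=cv2.INTER_CUBIC))
E
```

```text
(no output)
```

View pics/b4z.png

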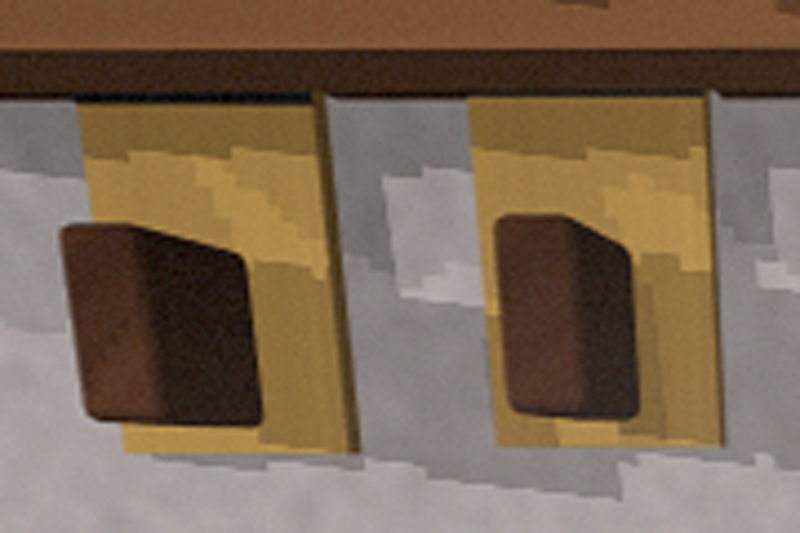

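View pics/b4y.png

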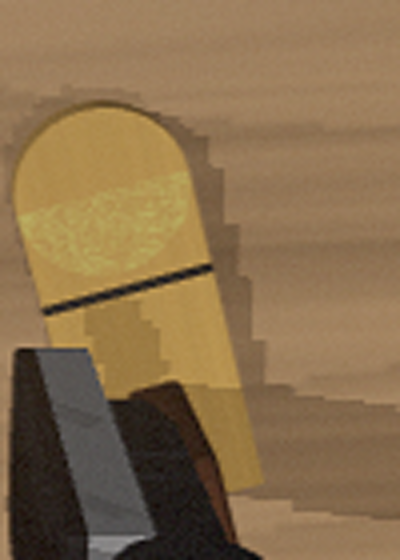

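```bash
python3 - <<'E'
from h import *
c=np.load("c.npy",allow_pickle=True).item()
for (u,v) in [(125,452),(358,452),(497,446),(722,446)]: print("rear",w2b(pix(c,95+u/4.444,10+v/4.444,.016)))
m,y,f=blade(c,(381,278),(423,266.8))
delta((f[0],f[1],.10),y-90)
E
```

```text
rear [-0.07800015  0.1088522 ]
rear [-0.07806566  0.07137271]
rear [-0.07718222  0.04892733]
rear [-0.07724534  0.01275325]
w 0.0358 line [ 0.4629 -0.1986] yaw 13.2 fin [ 0.4289 -0.2066]
t22.6 now [ 0.5168 -0.1408  0.1777] yaw-92.91 -> shift [0.0702 0.0845 0.0777] turn [-3.000e-02  1.000e-02 -1.612e+01] rows>=2.7
```

Call:
step_arm([
  [[0.023,0.028,0.01],[0,0,-5]],
  [[0.046,0.056,0.025],[0,0,-10]],
  [[0.07,0.084,0.05],[0,0,-16]],
  [[0.07,0.084,0.077],[0,0,-16]],
  [[0.07,0.084,0.077],[0,0,-16]],
], fingers=55)

```text
time_s: 23.15
eef_pos: [0.4267, -0.2042, 0.0965]
eef_rot: [-0.0, 0.783, -0.622, -0.005]
wrist_force: [0.1, 0.6, 0.0]
opening: 0.55
```

```bash
python3 - <<'E'
from h import *
delta((.4289,-.2068,.025),-76.9)
im,c=snap("wrist","c1"); np.save("c.npy",c,allow_pickle=True)
E
```

```text
t23.1 now [ 0.4267 -0.2042  0.0965] yaw-76.92 -> shift [ 0.0036 -0.0019  0.0714] turn [ 0.3   0.43 -0.02] rows>=1.4
```

View pics/c1.png

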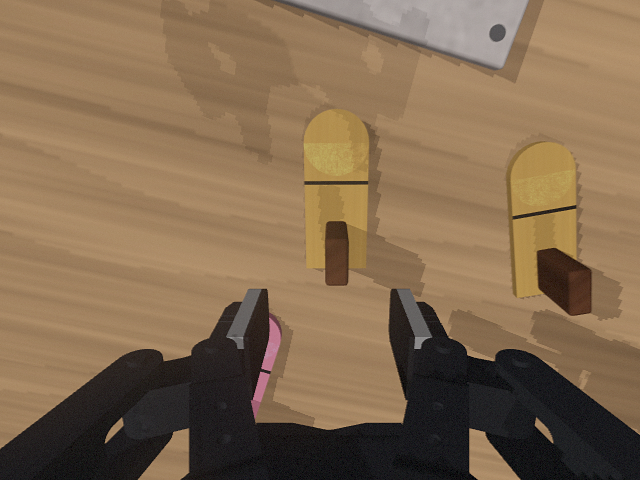

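```bash
python3 - <<'E'
from h import *
c=np.load("c.npy",allow_pickle=True).item()
m,y,f=blade(c,(304.5,182.5),(368,182.8)); delta((f[0],f[1],.025),y-90)
print("pink nose",pix(c,278,320,.006))
E
```

```text
w 0.0361 line [ 0.4635 -0.1986] yaw 12.9 fin [ 0.4293 -0.2064]
t23.2 now [ 0.4283 -0.2049  0.0985] yaw-76.87 -> shift [ 0.0021 -0.001   0.0735] turn [0.19 0.29 0.26] rows>=1.5
pink nose [ 0.36990536 -0.18293695  0.006     ]
```

Call:
step_arm([
  [[0.0015,-0.001,0.025],[0,0,0]],
  [[0.0025,-0.001,0.05],[0,0,0]],
  [[0.0025,-0.001,0.068],[0,0,0]],
  [[0.0025,-0.001,0.074],[0,0,0]],
  [[0.0025,-0.001,0.074],[0,0,0]],
])

```text
time_s: 23.7
eef_pos: [0.4316, -0.2082, 0.0267]
eef_rot: [-0.0, 0.784, -0.621, -0.0]
wrist_force: [1.6, 0.2, 0.7]
opening: 0.548
```

Call:
step_arm([
  [[0,0,0],[0,0,0]],
  [[0,0,0],[0,0,0]],
  [[0,0,0],[0,0,0]],
  [[0,0,0],[0,0,0]],
  [[0,0,0],[0,0,0]],
], fingers=0)

```text
time_s: 24.2
eef_pos: [0.4319, -0.2094, 0.0281]
eef_rot: [-0.0, 0.783, -0.622, 0.001]
wrist_force: [0.2, 1.1, 6.5]
opening: 0.127
```

```bash
python3 - <<'E'
from h import *
p,r,o=pose(); print(p,o["wrist_force"],o["opening"])
im,c=snap("wrist","c2"); np.save("c.npy",c,allow_pickle=True)
cv2.imwrite("pics/c2z.png",cv2.resize(im[90:310,240:420],None,fx=2.5,fy=2.5,interpolation=cv2.INTER_CUBIC)[:,:,::-1])
E
```

```text
[ 0.43189736 -0.20942208  0.02808075] [0.21025054 1.13108703 6.53485128] 0.1271430346910299
```

View pics/c2z.png

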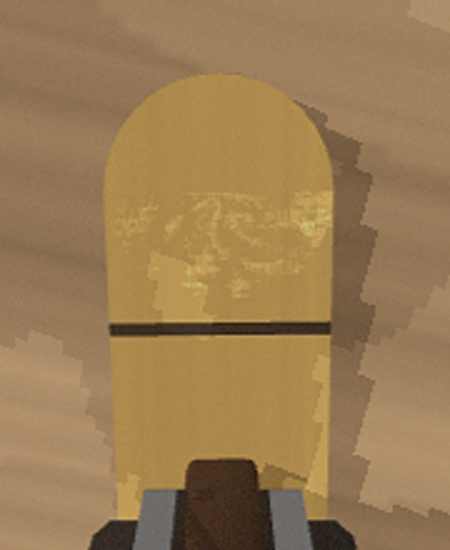

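```bash
python3 - <<'E'
from h import *
c=np.load("c.npy",allow_pickle=True).item()
v=lineoff(c,(284,221.8),(372,221),.006)
ins(-.070,-.03,.105,v)
E
```

```text
w 0.0359 line [ 0.4637 -0.2009] yaw 13.6 fin [ 0.4297 -0.2092]
lineoff [-0.0011 -0.0329  0.0001] dyaw 0.49
t24.2 now [ 0.4319 -0.2094  0.0281] yaw-76.87 -> shift [-0.04   -0.1505 -0.0767] turn [-0.11 -0.09 16.01] rows>=3.5
```

Call:
step_arm([
  [[0,0,-0.03],[0,0,0]],
  [[-0.004,-0.015,-0.065],[0,0,3]],
  [[-0.015,-0.06,-0.077],[0,0,8]],
  [[-0.028,-0.105,-0.077],[0,0,13]],
  [[-0.04,-0.15,-0.077],[0,0,16.3]],
])

```text
time_s: 24.75
eef_pos: [0.5699, -0.1353, 0.1054]
eef_rot: [0.0, -0.686, 0.728, -0.001]
wrist_force: [-0.1, -0.1, -0.5]
opening: 0.128
```

```bash
python3 - <<'E'
from h import *
ins(-.070,-.03,.0423,[-.0008,-.0329],-.5)
E
```

```text
t24.8 now [ 0.5699 -0.1353  0.1054] yaw-93.40 -> shift [0.0002 0.0007 0.0631] turn [-0.15 -0.06 -0.02] rows>=1.3
```

Call:
step_arm([
  [[0,0.0005,0.025],[0,0,0]],
  [[0,0.0005,0.05],[0,0,0]],
  [[0,0.0005,0.063],[0,0,0]],
  [[0,0.0005,0.063],[0,0,0]],
  [[0,0.0005,0.063],[0,0,0]],
])

```text
time_s: 25.25
eef_pos: [0.5674, -0.1361, 0.0412]
eef_rot: [0.0, -0.687, 0.727, -0.0]
wrist_force: [0.2, -0.3, 0.3]
opening: 0.124
```

```bash
python3 - <<'E'
from h import *
ins(-.070,-.03,.0383,[-.0008,-.0329],-.5)
im,c=snap("wrist","c3"); np.save("c.npy",c,allow_pickle=True)
E
```

```text
t25.2 now [ 0.5674 -0.1361  0.0412] yaw-93.19 -> shift [-0.0006 -0.0018  0.0029] turn [-0.01 -0.01  0.19] rows>=0.1
```

View pics/c3.png

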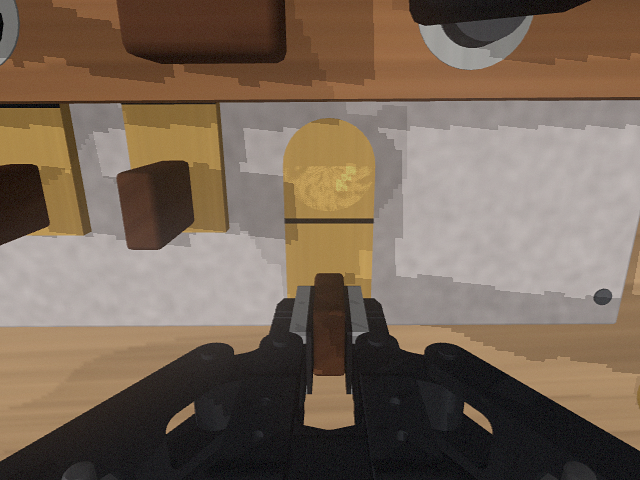

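```bash
python3 - <<'E'
from h import *
c=np.load("c.npy",allow_pickle=True).item()
m=edgecheck(c,(639,170),(615,323),(285,220.7),(373.5,220.7),.0412-.0281+.006)
print(w2b(m), w2b(pix(c,615,323,.01)))
ins(-.070,-.03,.0383,[-.0001,-.0329])
E
```

```text
edge yaw 0.55 line yaw -3.2 dist 0.1298
[-0.0718372  -0.03020965] [-0.12438435 -0.16343354]
t25.3 now [ 0.5677 -0.1362  0.0416] yaw-93.19 -> shift [-0.0011 -0.0015  0.0033] turn [-0.06 -0.02 -0.31] rows>=0.1
```

Call:
step_arm([
  [[-0.0006,0,0.0015],[0,0,-0.3]],
  [[-0.0007,-0.002,0.003],[0,0,-0.3]],
  [[-0.0007,-0.009,0.003],[0,0,-0.3]],
  [[-0.0007,-0.016,0.003],[0,0,-0.3]],
  [[-0.0007,-0.022,0.003],[0,0,-0.3]],
])

```text
time_s: 25.8
eef_pos: [0.5904, -0.1365, 0.038]
eef_rot: [0.0, -0.689, 0.725, -0.0]
wrist_force: [-1.2, 0.5, -0.7]
opening: 0.125
```

```bash
python3 - <<'E'
from h import *
ins(-.025,-.03,.0385,[-.0002,-.0329])
E
```

```text
t25.8 now [ 0.5904 -0.1365  0.038 ] yaw-92.86 -> shift [-0.0001 -0.0239 -0.0005] turn [-0.04 -0.02  0.02] rows>=0.5
```

Call:
step_arm([
  [[0,-0.007,-0.0003],[0,0,0]],
  [[0,-0.014,-0.0003],[0,0,0]],
  [[0,-0.02,-0.0003],[0,0,0]],
  [[0,-0.0238,-0.0003],[0,0,0]],
  [[0,-0.0238,-0.0003],[0,0,0]],
])

```text
time_s: 26.3
eef_pos: [0.6137, -0.1375, 0.038]
eef_rot: [0.0, -0.689, 0.724, -0.0]
wrist_force: [0.1, 0.1, -1.2]
opening: 0.127
```

```bash
python3 - <<'E'
from h import *
ins(-.025,-.03,.0385,[-.0002,-.0329])
E
```

```text
t26.3 now [ 0.6137 -0.1375  0.038 ] yaw-92.85 -> shift [ 0.0001 -0.0006 -0.0005] turn [-0.01 -0.    0.03] rows>=0.0
```

Call:
step_arm([
  [[0,-0.0005,0],[0,0,0]],
  [[0,-0.0005,0],[0,0,0]],
])

```text
time_s: 26.5
eef_pos: [0.6134, -0.1374, 0.0379]
eef_rot: [-0.0, -0.689, 0.725, 0.0]
wrist_force: [0.6, 0.0, -0.8]
opening: 0.124
```

Call:
step_arm([
  [[0,0,0],[0,0,0]],
  [[0,0,0],[0,0,0]],
  [[0,0,0],[0,0,0]],
], fingers=40)

```text
time_s: 26.8
eef_pos: [0.6137, -0.1375, 0.0382]
eef_rot: [0.0, -0.689, 0.725, -0.0]
wrist_force: [-0.7, -0.3, 0.6]
opening: 0.4
```

Call:
step_arm([
  [[0,0,-0.02],[0,0,0]],
  [[0,0,-0.05],[0,0,0]],
  [[0.02,0.04,-0.09],[0,0,0]],
  [[0.05,0.08,-0.13],[0,0,0]],
  [[0.08,0.11,-0.15],[0,0,0]],
])

```text
time_s: 27.3
eef_pos: [0.5128, -0.2008, 0.1799]
eef_rot: [0.0, -0.69, 0.724, -0.001]
wrist_force: [0.2, -1.2, 1.0]
opening: 0.4
```

Call:
step_arm([
  [[0,0,0],[0,0,0]],
  [[0,0,0],[0,0,0]],
])

```text
time_s: 27.5
eef_pos: [0.5134, -0.2017, 0.1791]
eef_rot: [0.0, -0.688, 0.725, -0.001]
wrist_force: [-0.1, 0.3, 0.0]
opening: 0.4
```

```bash
python3 - <<'E'
from h import *
print(pose()[0])
im,c=snap("wrist","c4"); np.save("c.npy",c,allow_pickle=True)
E
```

```text
[ 0.51340011 -0.20172086  0.17913071]
```

View pics/c4.png

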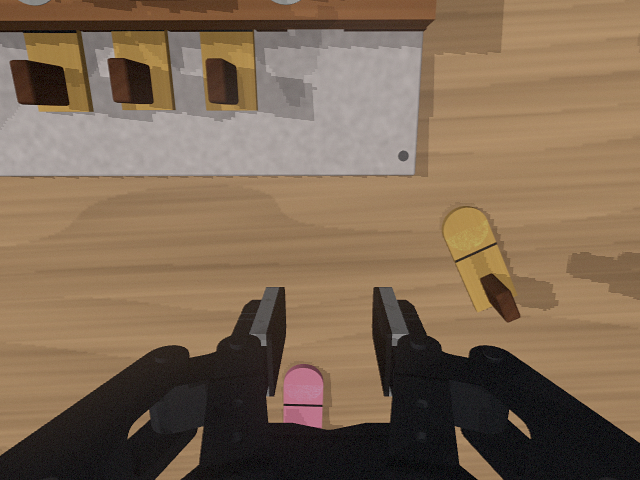

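```bash
python3 - <<'E'
from h import *
im=cv2.imread("pics/c4.png");c=np.load("c.npy",allow_pickle=True).item()
Z=im[10:130,95:275]
cv2.imwrite("pics/c4z.png",cv2.resize(Z,(800,533),interpolation=cv2.INTER_CUBIC))
m,y,f=blade(c,(455,262.3),(497.5,243.5))
delta((f[0],f[1],.10),y-90)
E
```

```text
w 0.0369 line [ 0.4732 -0.3196] yaw 23.2 fin [ 0.4411 -0.3333]
t27.6 now [ 0.5134 -0.2008  0.178 ] yaw-92.92 -> shift [0.136  0.0655 0.078 ] turn [ -0.03  -0.   -26.11] rows>=3.4
```

View pics/c4z.png

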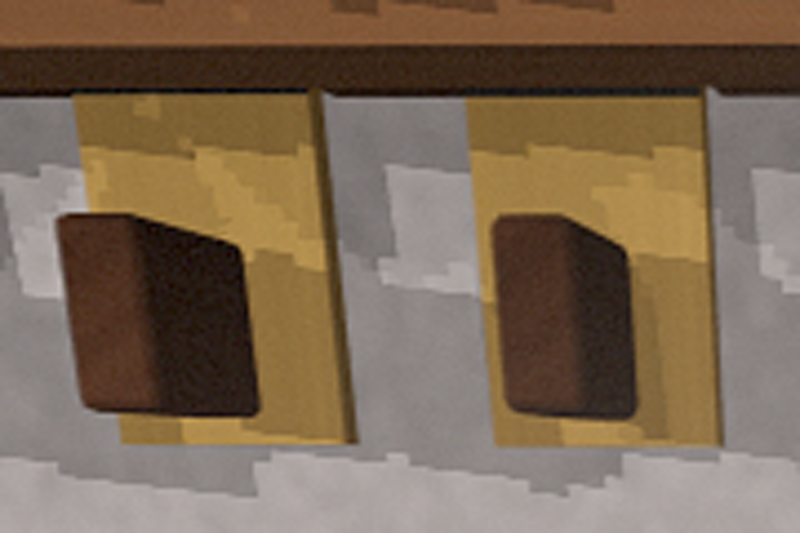

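Call:
step_arm([
  [[0.035,0.017,0.01],[0,0,-7]],
  [[0.07,0.034,0.025],[0,0,-14]],
  [[0.105,0.05,0.045],[0,0,-21]],
  [[0.135,0.065,0.065],[0,0,-26.1]],
  [[0.135,0.065,0.077],[0,0,-26.1]],
], fingers=55)

```text
time_s: 28.05
eef_pos: [0.44, -0.3339, 0.0981]
eef_rot: [-0.0, 0.835, -0.55, -0.002]
wrist_force: [0.7, 0.7, -0.3]
opening: 0.554
```

Call:
step_arm([
  [[0,0,0],[0,0,0]],
  [[0,0,0],[0,0,0]],
])

```text
time_s: 28.25
eef_pos: [0.4423, -0.3309, 0.1002]
eef_rot: [-0.0, 0.835, -0.55, -0.001]
wrist_force: [-0.2, -0.0, 0.1]
opening: 0.554
```

```bash
python3 - <<'E'
from h import *
delta((.4411,-.3338,.025),-66.8)
im,c=snap("wrist","d1"); np.save("c.npy",c,allow_pickle=True)
E
```

```text
t28.2 now [ 0.4423 -0.3309  0.1002] yaw-66.73 -> shift [0.0024 0.0022 0.0752] turn [0.01 0.12 0.07] rows>=1.5
```

View pics/d1.png

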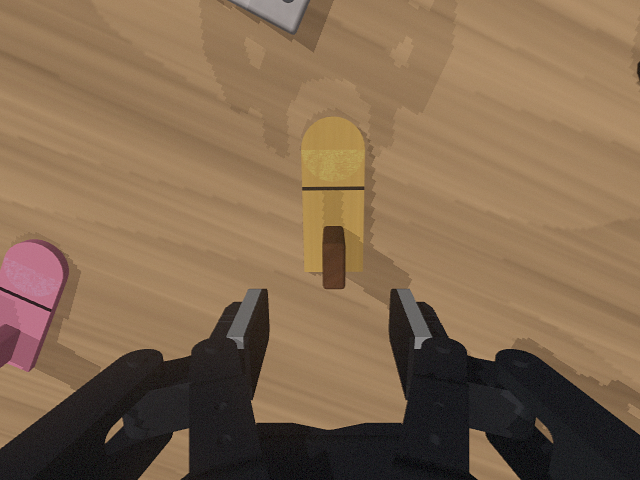

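Call:
step_arm([
  [[0.0015,0.001,0.025],[0,0,0]],
  [[0.0023,0.0018,0.05],[0,0,0]],
  [[0.0023,0.0018,0.068],[0,0,0]],
  [[0.0023,0.0018,0.0745],[0,0,0]],
  [[0.0023,0.0018,0.0745],[0,0,0]],
])

```text
time_s: 28.8
eef_pos: [0.4414, -0.3343, 0.0264]
eef_rot: [-0.0, 0.835, -0.55, -0.0]
wrist_force: [0.1, -0.0, 1.0]
opening: 0.553
```

Call:
step_arm([
  [[0,0,0],[0,0,0]],
  [[0,0,0],[0,0,0]],
  [[0,0,0],[0,0,0]],
  [[0,0,0],[0,0,0]],
  [[0,0,0],[0,0,0]],
], fingers=0)

```text
time_s: 29.3
eef_pos: [0.4419, -0.3361, 0.028]
eef_rot: [0.0, 0.835, -0.55, 0.001]
wrist_force: [0.2, 1.1, 5.8]
opening: 0.129
```

```bash
python3 - <<'E'
from h import *
p,r,o=pose(); print(p,o["wrist_force"],o["opening"])
im,c=snap("wrist","d2"); np.save("c.npy",c,allow_pickle=True)
cv2.imwrite("pics/d2z.png",cv2.resize(im[90:310,240:420],None,fx=2.5,fy=2.5,interpolation=cv2.INTER_CUBIC)[:,:,::-1])
E
```

```text
[ 0.44187057 -0.33605954  0.027985  ] [0.22533756 1.10843012 5.83988816] 0.129354699373298
```

View pics/d2z.png

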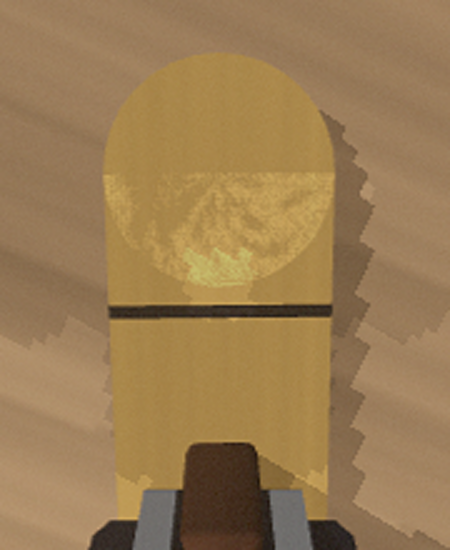

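```bash
python3 - <<'E'
from h import *
c=np.load("c.npy",allow_pickle=True).item()
v=lineoff(c,(283.2,214.6),(372.8,214.2),.006)
ins(-.070,-.09,.105,[-.0003,v[1]])
E
```

```text
w 0.0364 line [ 0.4747 -0.3212] yaw 23.4 fin [ 0.4426 -0.3351]
lineoff [-0.0007 -0.036   0.    ] dyaw 0.21
t29.4 now [ 0.4418 -0.336   0.028 ] yaw-66.77 -> shift [-0.0814 -0.1671 -0.0771] turn [-0.09 -0.12 26.11] rows>=4.0
```

Call:
step_arm([
  [[0,0,-0.03],[0,0,0]],
  [[-0.01,-0.02,-0.065],[0,0,5]],
  [[-0.033,-0.065,-0.077],[0,0,12]],
  [[-0.056,-0.115,-0.077],[0,0,20]],
  [[-0.08,-0.16,-0.077],[0,0,26.1]],
])

```text
time_s: 29.85
eef_pos: [0.5516, -0.2059, 0.1049]
eef_rot: [0.0, -0.687, 0.727, -0.001]
wrist_force: [0.7, -0.2, -1.0]
opening: 0.124
```

```bash
python3 - <<'E'
from h import *
ins(-.070,-.09,.0423,[-.0003,-.036])
E
```

```text
t29.9 now [ 0.5516 -0.2059  0.1049] yaw-93.25 -> shift [-0.0115 -0.0109  0.0626] turn [-0.13 -0.08 -0.37] rows>=1.3
```

Call:
step_arm([
  [[-0.004,-0.005,0.02],[0,0,-0.2]],
  [[-0.008,-0.009,0.045],[0,0,-0.2]],
  [[-0.01,-0.01,0.0625],[0,0,-0.2]],
  [[-0.01,-0.01,0.0625],[0,0,-0.2]],
  [[-0.01,-0.01,0.0625],[0,0,-0.2]],
])

```text
time_s: 30.35
eef_pos: [0.5604, -0.1968, 0.041]
eef_rot: [-0.0, -0.69, 0.723, 0.0]
wrist_force: [0.3, 0.3, -0.4]
opening: 0.127
```

```bash
python3 - <<'E'
from h import *
ins(-.070,-.09,.0383,[-.0003,-.036])
im,c=snap("wrist","d3"); np.save("c.npy",c,allow_pickle=True)
E
```

```text
t30.4 now [ 0.5604 -0.1968  0.041 ] yaw-92.66 -> shift [-0.0018 -0.0027  0.0027] turn [0.03 0.01 0.22] rows>=0.1
```

View pics/d3.png

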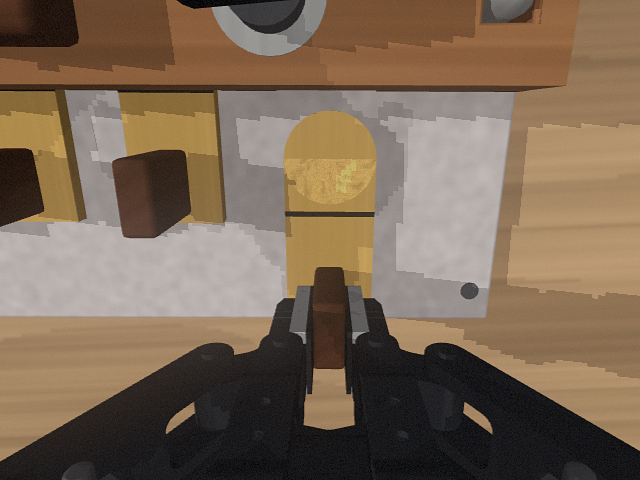

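```bash
python3 - <<'E'
from h import *
c=np.load("c.npy",allow_pickle=True).item()
m=edgecheck(c,(513.5,92),(486,317),(285,213.5),(374.5,213.5),.041-.028+.006)
print(w2b(m), w2b(pix(c,486,317,.01)),w2b(pix(c,513.5,92,.01)))
E
```

```text
edge yaw -2.46 line yaw -2.67 dist 0.0724
[-0.07276286 -0.09111681] [-0.12411144 -0.1639107 ] [-0.02556297 -0.16319363]
```

Call:
step_arm([
  [[-0.001,0,0.0014],[0,0,0.2]],
  [[-0.0016,-0.002,0.0025],[0,0,0.2]],
  [[-0.0016,-0.009,0.0025],[0,0,0.2]],
  [[-0.0016,-0.016,0.0025],[0,0,0.2]],
  [[-0.0016,-0.022,0.0025],[0,0,0.2]],
])

```text
time_s: 30.9
eef_pos: [0.5836, -0.1965, 0.0387]
eef_rot: [0.0, -0.689, 0.725, -0.0]
wrist_force: [0.9, -0.2, -0.3]
opening: 0.129
```

```bash
python3 - <<'E'
from h import *
ins(-.025,-.09,.0383,[-.0003,-.036])
E
```

```text
t30.9 now [ 0.5836 -0.1965  0.0387] yaw-92.86 -> shift [-0.0003 -0.0246  0.0004] turn [-0.04 -0.02  0.02] rows>=0.5
```

Call:
step_arm([
  [[-0.0002,-0.007,0.0002],[0,0,0]],
  [[-0.0002,-0.014,0.0002],[0,0,0]],
  [[-0.0002,-0.021,0.0002],[0,0,0]],
  [[-0.0002,-0.0248,0.0002],[0,0,0]],
  [[-0.0002,-0.0248,0.0002],[0,0,0]],
])

```text
time_s: 31.4
eef_pos: [0.608, -0.1974, 0.0382]
eef_rot: [0.0, -0.689, 0.724, -0.0]
wrist_force: [-0.0, -0.6, -1.4]
opening: 0.126
```

```bash
python3 - <<'E'
from h import *
ins(-.025,-.09,.0383,[-.0003,-.036])
E
```

```text
t31.4 now [ 0.608  -0.1974  0.0382] yaw-92.85 -> shift [ 0.0001 -0.0002 -0.0001] turn [-0.02 -0.01  0.03] rows>=0.0
```

Release and look from in front at all four.

Call:
step_arm([
  [[0,-0.0003,0],[0,0,0]],
  [[0,-0.0003,0],[0,0,0]],
  [[0,-0.0003,0],[0,0,0]],
], fingers=40)

```text
time_s: 31.7
eef_pos: [0.6075, -0.1974, 0.0383]
eef_rot: [-0.0, -0.689, 0.725, 0.0]
wrist_force: [-0.2, 0.1, 0.7]
opening: 0.4
```

Call:
step_arm([
  [[0,0,-0.02],[0,0,0]],
  [[0,0,-0.05],[0,0,0]],
  [[-0.03,0.03,-0.09],[0,0,0]],
  [[-0.06,0.06,-0.12],[0,0,0]],
  [[-0.09,0.09,-0.14],[0,0,0]],
])

```text
time_s: 32.2
eef_pos: [0.5262, -0.1074, 0.1771]
eef_rot: [0.001, -0.689, 0.725, -0.001]
wrist_force: [-0.1, 0.4, 0.1]
opening: 0.397
```

Call:
step_arm([
  [[0,0.02,-0.01],[0,0,0]],
  [[0,0.02,-0.01],[0,0,0]],
  [[0,0.02,-0.01],[0,0,0]],
])

```text
time_s: 32.5
eef_pos: [0.5069, -0.1068, 0.1856]
eef_rot: [0.0, -0.689, 0.725, -0.001]
wrist_force: [-0.9, 0.2, -0.1]
opening: 0.403
```

```bash
python3 - <<'E'
from h import *
print(pose()[0])
im,c=snap("wrist","d4"); np.save("c.npy",c,allow_pickle=True)
im=im[:,:,::-1]
cv2.imwrite("pics/d4z.png",cv2.resize(im[0:120,100:560],None,fx=1.74*1,fy=3,interpolation=cv2.INTER_CUBIC))
E
```

```text
[ 0.50690004 -0.10684132  0.18555636]
```

View pics/d4.png

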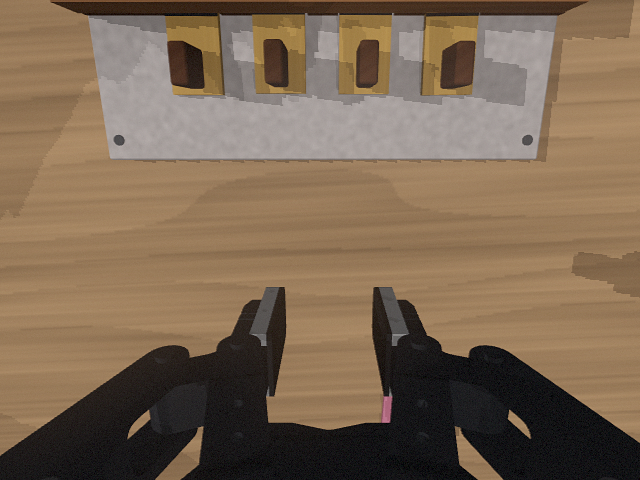

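View pics/d4z.png

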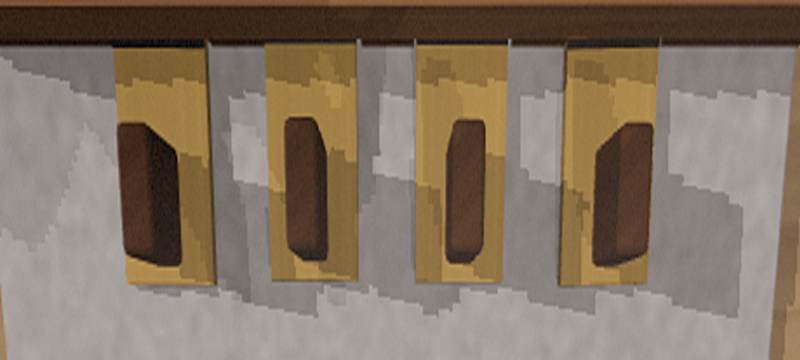

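```bash
python3 - <<'E'
from h import *
print(b2w(0,.075),b2w(0,-.075))
w=b2w(0,.075); delta((w[0],w[1],.17),-20)
E
```

```text
[ 0.67736832 -0.03539473] [ 0.66983168 -0.18520527]
t32.5 now [ 0.507 -0.107  0.185] yaw-92.90 -> shift [-0.0801 -0.1665  0.0151] turn [-3.00e-02 -4.00e-02 -7.29e+01] rows>=8.6
```

Call:
step_arm([
  [[-0.01,-0.02,-0.02],[0,0,-8.5]],
  [[-0.025,-0.05,-0.025],[0,0,-17]],
  [[-0.04,-0.08,-0.025],[0,0,-25.5]],
  [[-0.06,-0.12,-0.025],[0,0,-34]],
  [[-0.08,-0.166,-0.025],[0,0,-42.5]],
])

```text
time_s: 33.05
eef_pos: [0.6777, -0.035, 0.2084]
eef_rot: [0.0, 0.906, -0.423, -0.001]
wrist_force: [0.5, -0.8, -0.2]
opening: 0.403
```

Call:
step_arm([
  [[0,0,0],[0,0,-8.5]],
  [[0,0,0],[0,0,-17]],
  [[0,0,0],[0,0,-25.5]],
  [[0,0,0],[0,0,-30.5]],
  [[0,0,0],[0,0,-30.5]],
])

```text
time_s: 33.55
eef_pos: [0.6765, -0.0355, 0.208]
eef_rot: [-0.0, 0.985, -0.173, -0.001]
wrist_force: [0.1, 0.2, -0.1]
opening: 0.397
```

```bash
python3 - <<'E'
from h import *
w=b2w(0,.075); delta((w[0],w[1],.17),-20)
im,c=snap("wrist","w1"); np.save("c.npy",c,allow_pickle=True)
E
```

```text
t33.5 now [ 0.6765 -0.0355  0.208 ] yaw-19.87 -> shift [ 0.0009 -0.0004  0.038 ] turn [0.01 0.13 0.13] rows>=0.8
```

View pics/w1.png

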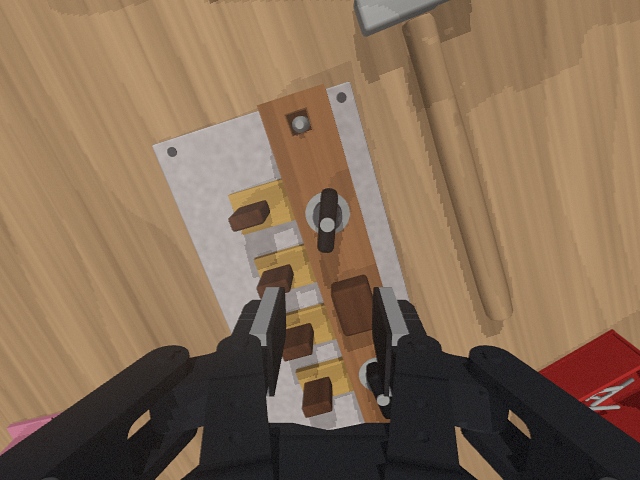

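```bash
python3 - <<'E'
from h import *
im=cv2.imread("pics/w1.png")
cv2.imwrite("pics/w1z.png",cv2.resize(im[180:260,280:380],None,fx=8,fy=7.5,interpolation=cv2.INTER_CUBIC))
E
```

```text
(no output)
```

View pics/w1z.png

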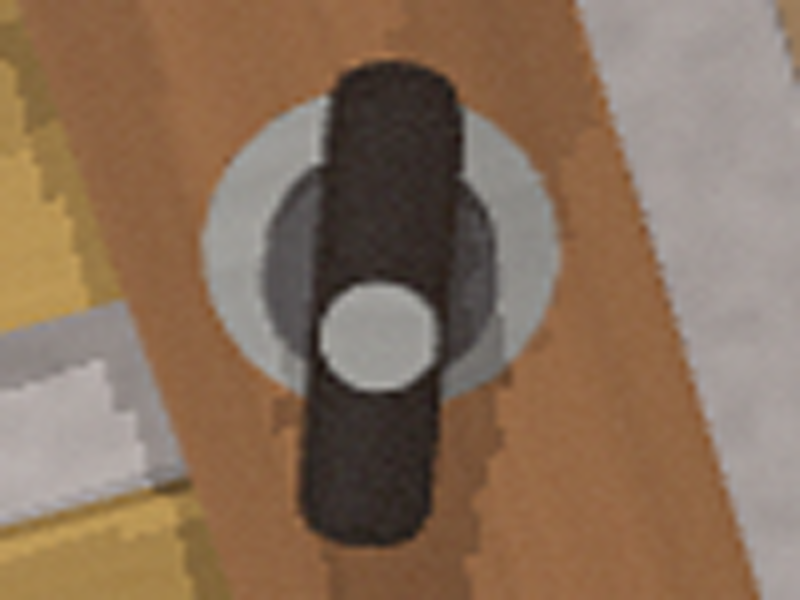

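```bash
python3 - <<'E'
from h import *
c=np.load("c.npy",allow_pickle=True).item()
p=pix(c,280+380/8,180+335/7.5,.080);print(p,w2b(p))
q=pix(c,280+381/8,180+250/7.5,.047);print(q,w2b(q))
a=pix(c,280+365/8,180+540/7.5,.078);d=p-a;print(np.degrees(np.arctan2(d[1],d[0])),np.linalg.norm(d))
w=(p+q)[:2]/2
delta((w[0],w[1],.10),-24.2)
E
```

```text
[ 0.67723615 -0.03342968  0.08      ] [-0.00023074  0.07695593]
[ 0.67716144 -0.03353668  0.047     ] [-0.00029998  0.07684531]
66.3769315331592 0.020669865869825294
t33.6 now [ 0.6764 -0.0354  0.2083] yaw-20.02 -> shift [ 0.0003 -0.0021  0.1083] turn [0.02 0.12 4.18] rows>=2.2
```

Call:
step_arm([
  [[0.0003,-0.002,0.04],[0,0,4.2]],
  [[0.0003,-0.002,0.08],[0,0,4.2]],
  [[0.0003,-0.002,0.108],[0,0,4.2]],
  [[0.0003,-0.002,0.108],[0,0,4.2]],
  [[0.0003,-0.002,0.108],[0,0,4.2]],
])

```text
time_s: 34.1
eef_pos: [0.6772, -0.0334, 0.1017]
eef_rot: [-0.0, 0.978, -0.209, -0.001]
wrist_force: [0.0, -0.0, 0.6]
opening: 0.397
```

```bash
python3 - <<'E'
from h import *
delta((.6772,-.0335,.067),-24)
im,c=snap("wrist","w2"); np.save("c.npy",c,allow_pickle=True)
E
```

```text
t34.1 now [ 0.6772 -0.0334  0.1017] yaw-24.16 -> shift [0.0001 0.0001 0.0347] turn [ 0.01  0.06 -0.16] rows>=0.7
```

View pics/w2.png

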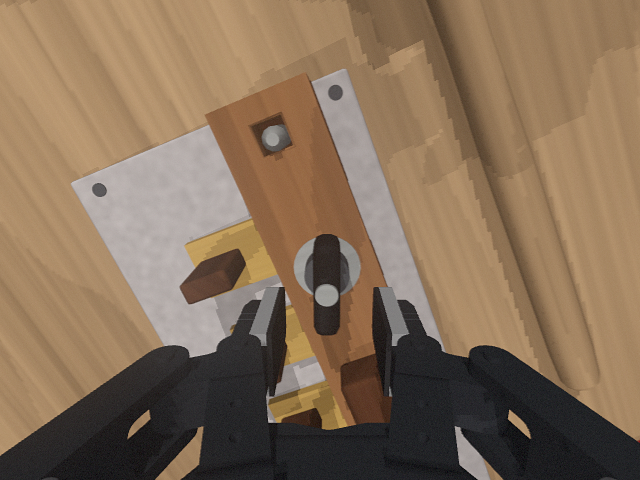

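Call:
step_arm([
  [[0,0,0.02],[0,0,0]],
  [[0,0,0.032],[0,0,0]],
  [[0,0,0.035],[0,0,0]],
  [[0,0,0.035],[0,0,0]],
])

```text
time_s: 34.55
eef_pos: [0.6772, -0.0332, 0.0674]
eef_rot: [0.0, 0.978, -0.209, 0.0]
wrist_force: [0.1, -0.5, 0.2]
opening: 0.402
```

Call:
step_arm([
  [[0,0,0],[0,0,0]],
  [[0,0,0],[0,0,0]],
  [[0,0,0],[0,0,0]],
  [[0,0,0],[0,0,0]],
], fingers=0)

```text
time_s: 34.95
eef_pos: [0.6774, -0.0331, 0.068]
eef_rot: [-0.0, 0.978, -0.208, 0.0]
wrist_force: [-3.0, 1.5, 6.3]
opening: 0.123
```

Call:
step_arm([
  [[0,0,0],[0,0,-8]],
  [[0,0,0],[0,0,-16]],
  [[0,0,0],[0,0,-24]],
  [[0,0,0],[0,0,-32]],
  [[0,0,0],[0,0,-40]],
])

```text
time_s: 35.45
eef_pos: [0.6764, -0.0329, 0.0681]
eef_rot: [-0.0, 0.99, 0.142, -0.001]
wrist_force: [-8.1, 1.9, 10.2]
opening: 0.126
```

Call:
step_arm([
  [[0,0,0],[0,0,-7]],
  [[0,0,0],[0,0,-14]],
  [[0,0,0],[0,0,-18]],
  [[0,0,0],[0,0,-20]],
  [[0,0,0],[0,0,-20]],
])

```text
time_s: 35.95
eef_pos: [0.6759, -0.0332, 0.0681]
eef_rot: [-0.001, 0.951, 0.309, -0.001]
wrist_force: [-9.1, 0.9, 10.7]
opening: 0.125
```

```bash
python3 - <<'E'
from h import *
p,r,o=pose(); print(p,yawof(r),o["wrist_force"],o["torque"],o["opening"])
im,c=snap("wrist","w3")
E
```

```text
[ 0.67585305 -0.03316271  0.06809647] 36.00806006898548 [-9.07756036  0.94329512 10.69626185] [0.30003697 1.62247753 0.00749093] 0.1252414431776901
```

View pics/w3.png

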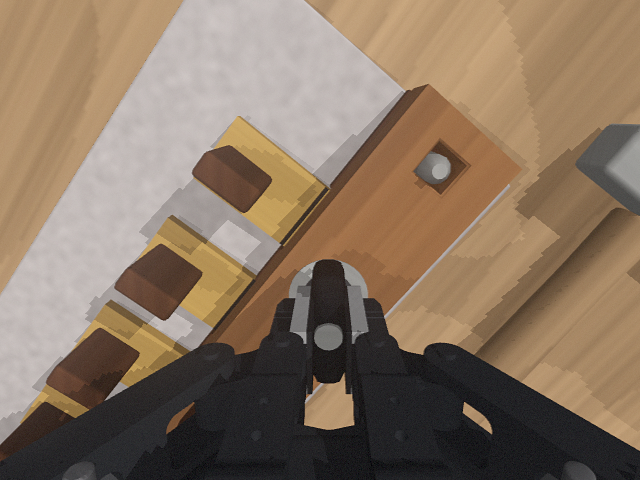

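Call:
step_arm([
  [[0,0,0],[0,0,-1]],
  [[0,0,0],[0,0,-2]],
  [[0,0,0],[0,0,-2]],
])

```text
time_s: 36.3
eef_pos: [0.6758, -0.0332, 0.0681]
eef_rot: [-0.001, 0.946, 0.325, -0.001]
wrist_force: [-9.3, 1.6, 12.3]
opening: 0.126
```

```bash
python3 - <<'E'
from h import *
p,r,o=pose(); print(p,yawof(r),o["wrist_force"],o["torque"],o["opening"])
E
```

```text
[ 0.67581472 -0.03317111  0.06808696] 37.93697131648568 [-9.31344878  1.59851147 12.34650165] [ 0.33402767  1.64755729 -0.27814241] 0.12563468762596416
```

Call:
step_arm([
  [[0,0,0],[0,0,1.5]],
  [[0,0,0],[0,0,1.5]],
  [[0,0,0],[0,0,1.5]],
], fingers=40)

```text
time_s: 36.6
eef_pos: [0.6773, -0.0333, 0.0669]
eef_rot: [0.0, 0.95, 0.313, 0.0]
wrist_force: [0.2, -0.3, -0.3]
opening: 0.401
```

Call:
step_arm([
  [[0,0,-0.03],[0,0,0]],
  [[0,0,-0.07],[0,0,0]],
  [[0,0,-0.1],[0,0,8]],
  [[0,0,-0.12],[0,0,16]],
  [[0,0,-0.12],[0,0,24]],
])

```text
time_s: 37.1
eef_pos: [0.6796, -0.0337, 0.1918]
eef_rot: [0.001, 0.994, 0.106, 0.004]
wrist_force: [-0.3, 0.0, 0.0]
opening: 0.4
```

```bash
python3 - <<'E'
from h import *
w=b2w(0,-.073); delta((w[0],w[1],.16),1)
E
```

```text
t37.1 now [ 0.6796 -0.0337  0.1918] yaw12.13 -> shift [-0.0411  0.1441  0.032 ] turn [ 0.15 -0.42 11.13] rows>=3.1
```

Call:
step_arm([
  [[-0.012,0.04,0.005],[0,0,4]],
  [[-0.025,0.085,0.015],[0,0,8]],
  [[-0.038,0.125,0.025],[0,0,11]],
  [[-0.041,0.144,0.032],[0,0,11]],
  [[-0.041,0.144,0.032],[0,0,11]],
])

```text
time_s: 37.6
eef_pos: [0.6672, -0.1855, 0.1534]
eef_rot: [-0.0, 1.0, 0.011, -0.001]
wrist_force: [-0.3, 0.2, 0.1]
opening: 0.401
```

```bash
python3 - <<'E'
from h import *
w=b2w(0,-.073); delta((w[0],w[1],.16),1)
im,c=snap("wrist","w4"); np.save("c.npy",c,allow_pickle=True)
im=im[:,:,::-1]
cv2.imwrite("pics/w4z.png",cv2.resize(im[200:320,270:390],None,fx=5,fy=5,interpolation=cv2.INTER_CUBIC))
E
```

```text
t37.6 now [ 0.6672 -0.1855  0.1534] yaw1.27 -> shift [ 0.0028 -0.0023 -0.0066] turn [-0.03  0.1   0.27] rows>=0.2
```

View pics/w4.png

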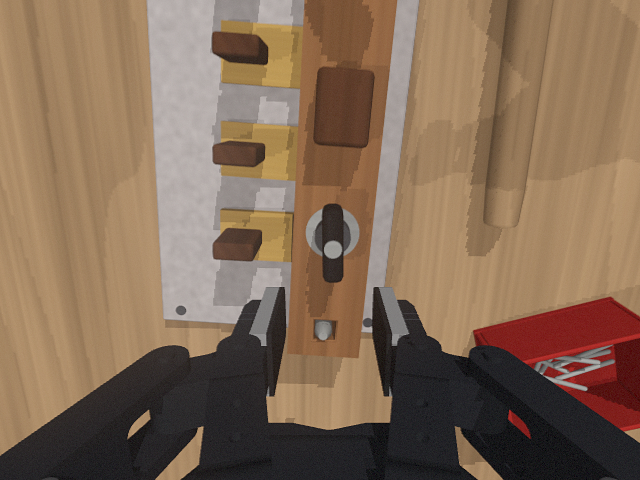

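View pics/w4z.png

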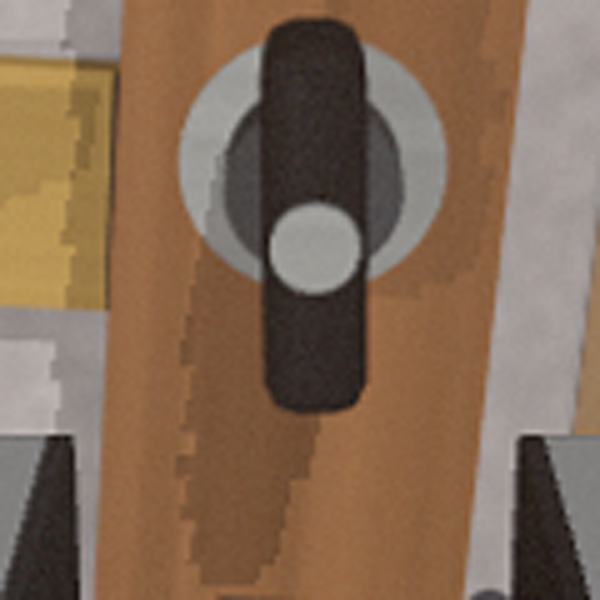

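```bash
python3 - <<'E'
from h import *
c=np.load("c.npy",allow_pickle=True).item()
p=pix(c,333,249.6,.080);print(p,w2b(p)); q=pix(c,270+313/5,200+163/5,.047); print(w2b(q))
w=(p+q)[:2]/2
delta((w[0],w[1],.067),1.2)
E
```

```text
[ 0.67099347 -0.18291789  0.08      ] [ 0.00104539 -0.07265713]
[ 0.00111275 -0.07265456]
t37.6 now [ 0.6677 -0.1835  0.1541] yaw1.36 -> shift [ 0.0034 -0.0004  0.0871] turn [-0.06  0.06  0.16] rows>=1.7
```

Call:
step_arm([
  [[0.0033,0,0.025],[0,0,0]],
  [[0.0033,0,0.05],[0,0,0]],
  [[0.0033,0,0.05],[0,0,0]],
  [[0.0033,0,0.05],[0,0,0]],
])

```text
time_s: 38.05
eef_pos: [0.6716, -0.1809, 0.1053]
eef_rot: [-0.0, 1.0, 0.014, -0.0]
wrist_force: [-0.1, 0.1, -0.3]
opening: 0.4
```

```bash
python3 - <<'E'
from h import *
delta((.6710,-.1829,.067),1.2)
im,c=snap("wrist","w5"); np.save("c.npy",c,allow_pickle=True)
E
```

```text
t38.0 now [ 0.6716 -0.1809  0.1053] yaw1.56 -> shift [-0.0006  0.002   0.0383] turn [-0.04  0.04  0.36] rows>=0.8
```

View pics/w5.png

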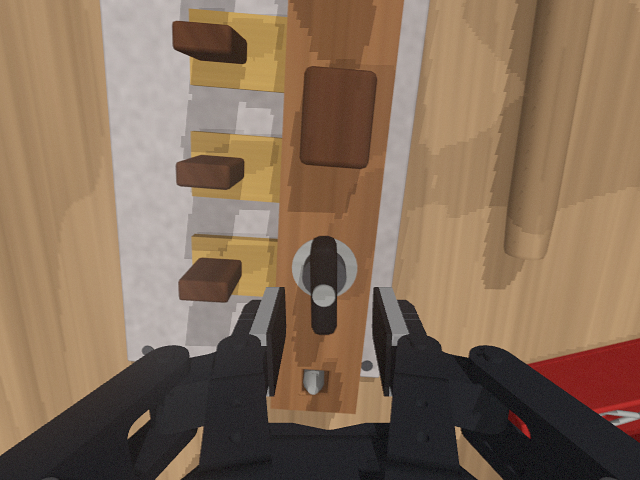

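Call:
step_arm([
  [[-0.001,0.0015,0.02],[0,0,0.3]],
  [[-0.001,0.0015,0.035],[0,0,0.3]],
  [[-0.001,0.0015,0.038],[0,0,0.3]],
  [[-0.001,0.0015,0.038],[0,0,0.3]],
])

```text
time_s: 38.5
eef_pos: [0.6701, -0.1838, 0.0668]
eef_rot: [-0.0, 1.0, 0.01, -0.0]
wrist_force: [1.1, -0.3, -0.1]
opening: 0.4
```

Call:
step_arm([
  [[0,0,0],[0,0,0]],
  [[0,0,0],[0,0,0]],
  [[0,0,0],[0,0,0]],
  [[0,0,0],[0,0,0]],
], fingers=0)

```text
time_s: 38.9
eef_pos: [0.67, -0.1843, 0.0682]
eef_rot: [0.0, 1.0, 0.01, -0.001]
wrist_force: [-5.5, -1.0, 4.8]
opening: 0.123
```

Call:
step_arm([
  [[0,-0.0005,0],[0,0,-8]],
  [[0,-0.001,0],[0,0,-16]],
  [[0,-0.001,0],[0,0,-24]],
  [[0,-0.001,0],[0,0,-31]],
  [[0,-0.001,0],[0,0,-35]],
])

```text
time_s: 39.4
eef_pos: [0.67, -0.1842, 0.0682]
eef_rot: [0.001, 0.95, 0.312, -0.001]
wrist_force: [-5.2, -2.0, 3.3]
opening: 0.12
```

Call:
step_arm([
  [[0,0,0],[0,0,-1]],
  [[0,0,0],[0,0,-2.5]],
  [[0,0,0],[0,0,-2.5]],
])

```text
time_s: 39.7
eef_pos: [0.67, -0.1842, 0.0682]
eef_rot: [0.0, 0.944, 0.33, -0.0]
wrist_force: [-6.1, -2.0, 4.3]
opening: 0.124
```

```bash
python3 - <<'E'
from h import *
p,r,o=pose(); print(p,yawof(r),o["wrist_force"],o["torque"],o["opening"])
E
```

```text
[ 0.66998443 -0.18415852  0.06819712] 38.59343781832375 [-6.06391456 -1.95063525  4.34146745] [-0.31345264  0.86222351 -0.56687039] 0.12435957109933081
```

Call:
step_arm([
  [[0,0,0],[0,0,8]],
  [[0,0,0],[0,0,16]],
  [[0,0,0],[0,0,24]],
  [[0,0,0],[0,0,32]],
  [[0,0,0],[0,0,40]],
])

```text
time_s: 40.2
eef_pos: [0.6701, -0.1842, 0.0682]
eef_rot: [0.001, 1.0, -0.015, -0.0]
wrist_force: [-5.1, -2.2, 3.0]
opening: 0.119
```

Call:
step_arm([
  [[0,0,0],[0,0,8]],
  [[0,0,0],[0,0,16]],
  [[0,0,0],[0,0,24]],
  [[0,0,0],[0,0,32]],
  [[0,0,0],[0,0,40]],
])

```text
time_s: 40.7
eef_pos: [0.6701, -0.1844, 0.0682]
eef_rot: [0.001, 0.935, -0.356, 0.0]
wrist_force: [-4.7, -3.2, 2.8]
opening: 0.125
```

Call:
step_arm([
  [[0,0,0],[0,0,8]],
  [[0,0,0],[0,0,16]],
  [[0,0,0],[0,0,24]],
  [[0,0,0],[0,0,32]],
  [[0,0,0],[0,0,40]],
])

```text
time_s: 41.2
eef_pos: [0.6699, -0.1844, 0.0681]
eef_rot: [0.001, 0.756, -0.654, 0.0]
wrist_force: [-5.8, -2.9, 3.0]
opening: 0.124
```

```bash
python3 - <<'E'
from h import *
p,r,o=pose(); print(p,yawof(r),o["wrist_force"],o["torque"],o["opening"])
E
```

```text
[ 0.66985628 -0.18444861  0.06810285] -81.6909070197901 [-5.82127649 -2.87324049  3.02327103] [-0.6211809   0.92398385 -0.00749146] 0.12442871854393923
```

Another ~12.5° to 1.6 rad, watching torque.

Call:
step_arm([
  [[0,0,0],[0,0,7]],
  [[0,0,0],[0,0,12]],
  [[0,0,0],[0,0,13.5]],
  [[0,0,0],[0,0,13.5]],
])

```text
time_s: 41.6
eef_pos: [0.6698, -0.1844, 0.068]
eef_rot: [-0.001, -0.676, 0.737, -0.0]
wrist_force: [-5.7, -3.4, 3.1]
opening: 0.124
```

```bash
python3 - <<'E'
from h import *
p,r,o=pose(); print(p,yawof(r),o["wrist_force"],o["torque"],o["opening"])
E
```

```text
[ 0.66978406 -0.18441344  0.06803578] -94.89854587200288 [-5.7339496  -3.43346081  3.14688198] [-0.65093598  0.93635568  0.05275745] 0.12355443044357219
```

Call:
step_arm([
  [[0,0,0],[0,0,1]],
  [[0,0,0],[0,0,2]],
  [[0,0,0],[0,0,2]],
])

```text
time_s: 41.9
eef_pos: [0.6698, -0.1844, 0.0681]
eef_rot: [-0.001, -0.664, 0.748, -0.0]
wrist_force: [-4.5, -1.8, 3.1]
opening: 0.125
```

```bash
python3 - <<'E'
from h import *
p,r,o=pose(); print(p,yawof(r),o["wrist_force"],o["torque"],o["opening"])
E
```

```text
[ 0.66981083 -0.18436883  0.06806155] -96.79593440376156 [-4.48061786 -1.83968418  3.0935272 ] [-0.64153648  0.97084848  0.79887871] 0.12465921011137354
```

Call:
step_arm([
  [[0,0,0],[0,0,-1.5]],
  [[0,0,0],[0,0,-1.5]],
  [[0,0,0],[0,0,-1.5]],
], fingers=40)

```text
time_s: 42.2
eef_pos: [0.6708, -0.183, 0.0675]
eef_rot: [0.0, -0.673, 0.739, -0.0]
wrist_force: [0.3, 0.9, -1.0]
opening: 0.4
```

Call:
step_arm([
  [[0,0,-0.025],[0,0,0]],
  [[0,0,-0.06],[0,0,-4]],
  [[0,0,-0.08],[0,0,-12]],
  [[0,0,-0.09],[0,0,-20]],
  [[0,0,-0.09],[0,0,-28]],
])

```text
time_s: 42.7
eef_pos: [0.672, -0.1835, 0.1602]
eef_rot: [-0.001, 0.834, -0.552, 0.002]
wrist_force: [0.8, -0.0, 0.1]
opening: 0.4
```

Call:
step_arm([
  [[0,0,0],[0,0,-8.5]],
  [[0,0,0],[0,0,-17]],
  [[0,0,0],[0,0,-25.5]],
  [[0,0,0],[0,0,-34]],
  [[0,0,0],[0,0,-42.5]],
])

```text
time_s: 43.2
eef_pos: [0.6706, -0.1829, 0.1572]
eef_rot: [-0.0, 0.977, -0.212, 0.0]
wrist_force: [0.7, 0.4, 0.3]
opening: 0.399
```

```bash
python3 - <<'E'
from h import *
delta((.6773,-.0335,.155),37.5)
im,c=snap("wrist","w6")
E
```

```text
t43.2 now [ 0.6706 -0.1829  0.1572] yaw-24.52 -> shift [-0.0559 -0.1387  0.0022] turn [-0.000e+00 -3.000e-02 -6.202e+01] rows>=7.3
```

View pics/w6.png

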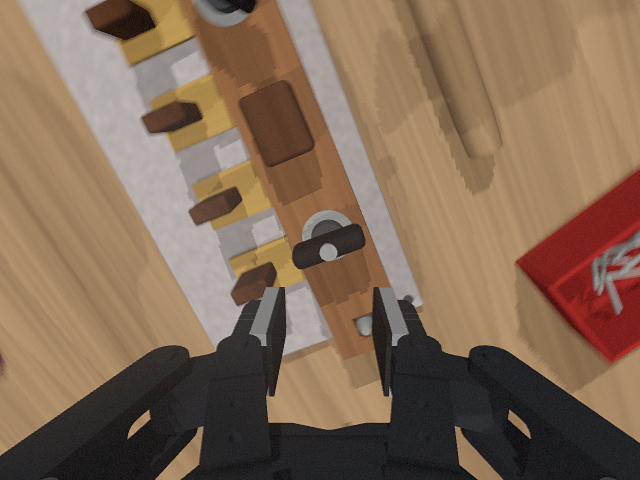

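Call:
step_arm([
  [[-0.012,-0.03,0],[0,0,-8.5]],
  [[-0.025,-0.06,0],[0,0,-17]],
  [[-0.038,-0.09,0],[0,0,-25.5]],
  [[-0.05,-0.12,0],[0,0,-34]],
  [[-0.056,-0.139,0],[0,0,-42.5]],
])

```text
time_s: 43.75
eef_pos: [0.6779, -0.0307, 0.1572]
eef_rot: [-0.0, 0.988, 0.156, 0.0]
wrist_force: [-0.2, 0.2, 0.8]
opening: 0.4
```

Call:
step_arm([
  [[0,0,0],[0,0,-8.5]],
  [[0,0,0],[0,0,-17]],
  [[0,0,0],[0,0,-19.5]],
  [[0,0,0],[0,0,-19.5]],
  [[0,0,0],[0,0,-19.5]],
])

```text
time_s: 44.25
eef_pos: [0.6781, -0.0333, 0.1571]
eef_rot: [0.0, 0.948, 0.317, 0.0]
wrist_force: [-0.4, 0.9, 0.3]
opening: 0.399
```

```bash
python3 - <<'E'
from h import *
delta((.6773,-.0335,.105),37.5)
im,c=snap("wrist","w7"); np.save("c.npy",c,allow_pickle=True)
E
```

```text
t44.2 now [ 0.6781 -0.0333  0.1571] yaw36.97 -> shift [-0.0007 -0.0004  0.0521] turn [ 0.01 -0.01 -0.53] rows>=1.0
```

View pics/w7.png

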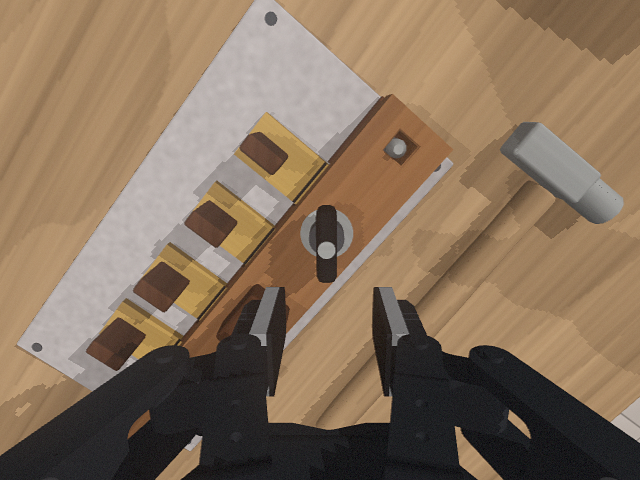

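Call:
step_arm([
  [[-0.0007,0,0.03],[0,0,-0.3]],
  [[-0.0007,0,0.06],[0,0,-0.3]],
  [[-0.0007,0,0.08],[0,0,-0.3]],
  [[-0.0007,0,0.09],[0,0,-0.3]],
  [[-0.0007,0,0.09],[0,0,-0.3]],
])

```text
time_s: 44.8
eef_pos: [0.6763, -0.0337, 0.0653]
eef_rot: [-0.001, 0.947, 0.32, -0.001]
wrist_force: [0.1, 0.7, 0.6]
opening: 0.397
```

```bash
python3 - <<'E'
from h import *
delta((.6773,-.0335,.067),37.3)
E
```

```text
t44.8 now [ 0.6763 -0.0337  0.0653] yaw37.37 -> shift [ 0.0009  0.0004 -0.0017] turn [-0.14  0.12  0.07] rows>=0.0
```

Call:
step_arm([
  [[0.0005,0,-0.001],[0,0,0]],
  [[0.0005,0,-0.001],[0,0,0]],
  [[0.0005,0,-0.001],[0,0,0]],
  [[0.0005,0,-0.001],[0,0,0]],
  [[0.0005,0,-0.001],[0,0,0]],
], fingers=0)

```text
time_s: 45.3
eef_pos: [0.6778, -0.0347, 0.0701]
eef_rot: [0.001, 0.947, 0.321, -0.0]
wrist_force: [-5.2, -3.8, 2.0]
opening: 0.123
```

Call:
step_arm([
  [[0,0,0],[0,0,8]],
  [[0,0,0],[0,0,16]],
  [[0,0,0],[0,0,24]],
  [[0,0,0],[0,0,32]],
  [[0,0,0],[0,0,40]],
])

```text
time_s: 45.8
eef_pos: [0.6776, -0.0349, 0.0701]
eef_rot: [0.001, 1.0, -0.025, -0.0]
wrist_force: [-6.5, -3.3, 3.5]
opening: 0.12
```

Call:
step_arm([
  [[0,0,0],[0,0,8]],
  [[0,0,0],[0,0,16]],
  [[0,0,0],[0,0,24]],
  [[0,0,0],[0,0,32]],
  [[0,0,0],[0,0,40]],
])

```text
time_s: 46.3
eef_pos: [0.6772, -0.0349, 0.0701]
eef_rot: [0.001, 0.931, -0.366, -0.0]
wrist_force: [-8.1, -4.0, 5.5]
opening: 0.126
```

Call:
step_arm([
  [[0,0,0],[0,0,8]],
  [[0,0,0],[0,0,16]],
  [[0,0,0],[0,0,24]],
  [[0,0,0],[0,0,32]],
  [[0,0,0],[0,0,40]],
])

```text
time_s: 46.8
eef_pos: [0.6769, -0.0346, 0.0701]
eef_rot: [0.001, 0.75, -0.662, -0.0]
wrist_force: [-8.8, -2.6, 6.5]
opening: 0.125
```

```bash
python3 - <<'E'
from h import *
p,r,o=pose(); print(p,yawof(r),o["wrist_force"],o["torque"],o["opening"])
E
```

```text
[ 0.676947   -0.03464515  0.07007942] -82.88977463534431 [-8.79548336 -2.63396005  6.51970686] [-0.62180908  1.62210562  0.08020543] 0.1247644620240389
```

Call:
step_arm([
  [[0,0,0],[0,0,6]],
  [[0,0,0],[0,0,11]],
  [[0,0,0],[0,0,13.5]],
  [[0,0,0],[0,0,13.5]],
])

```text
time_s: 47.2
eef_pos: [0.6769, -0.0345, 0.07]
eef_rot: [-0.002, -0.669, 0.744, 0.0]
wrist_force: [-8.0, -2.6, 5.3]
opening: 0.124
```

```bash
python3 - <<'E'
from h import *
p,r,o=pose(); print(p,yawof(r),o["wrist_force"],o["torque"],o["opening"])
E
```

```text
[ 0.67687712 -0.0345147   0.07003628] -96.06401352065886 [-8.0052533  -2.60301923  5.34232505] [-0.60798997  1.63234327  0.58897252] 0.12424169019253833
```

Torque 0.59 N·m at the stop: tight. A touch more, then release and inspect.

Call:
step_arm([
  [[0,0,0],[0,0,0.6]],
  [[0,0,0],[0,0,0.6]],
])

```text
time_s: 47.4
eef_pos: [0.6769, -0.0345, 0.07]
eef_rot: [-0.002, -0.665, 0.747, -0.0]
wrist_force: [-8.7, -2.7, 5.3]
opening: 0.12
```

Call:
step_arm([
  [[0,0,0],[0,0,-1.5]],
  [[0,0,0],[0,0,-1.5]],
  [[0,0,0],[0,0,-1.5]],
], fingers=40)

```text
time_s: 47.7
eef_pos: [0.6788, -0.0337, 0.0692]
eef_rot: [0.001, -0.674, 0.738, -0.001]
wrist_force: [-0.1, 0.4, -0.5]
opening: 0.397
```

Call:
step_arm([
  [[0,0,-0.03],[0,0,0]],
  [[0.01,0,-0.07],[0,0,0]],
  [[0.03,0.05,-0.11],[0,0,0]],
  [[0.05,0.1,-0.13],[0,0,0]],
  [[0.07,0.14,-0.14],[0,0,0]],
])

```text
time_s: 48.2
eef_pos: [0.5495, -0.0847, 0.2048]
eef_rot: [0.001, -0.675, 0.738, -0.002]
wrist_force: [0.0, -1.1, 0.2]
opening: 0.402
```

Call:
step_arm([
  [[0,0.02,-0.02],[0,0,0]],
  [[0,0.02,-0.02],[0,0,0]],
  [[0,0.02,-0.02],[0,0,0]],
])

```text
time_s: 48.5
eef_pos: [0.5305, -0.0828, 0.2236]
eef_rot: [0.001, -0.674, 0.738, -0.001]
wrist_force: [0.4, 0.1, -0.3]
opening: 0.393
```

```bash
python3 - <<'E'
from h import *
print(pose()[0])
im,c=snap("wrist","f1"); np.save("c.npy",c,allow_pickle=True)
im=im[:,:,::-1]
cv2.imwrite("pics/f1z.png",cv2.resize(im[0:150,100:560],None,fx=1.74,fy=3,interpolation=cv2.INTER_CUBIC))
im,c=snap("scene","f2")
E
```

```text
[ 0.53052433 -0.08281982  0.22359723]
```

View pics/f1.png

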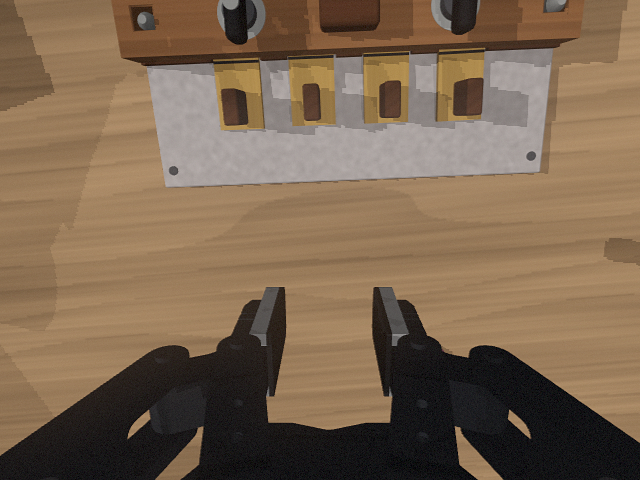

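View pics/f1z.png

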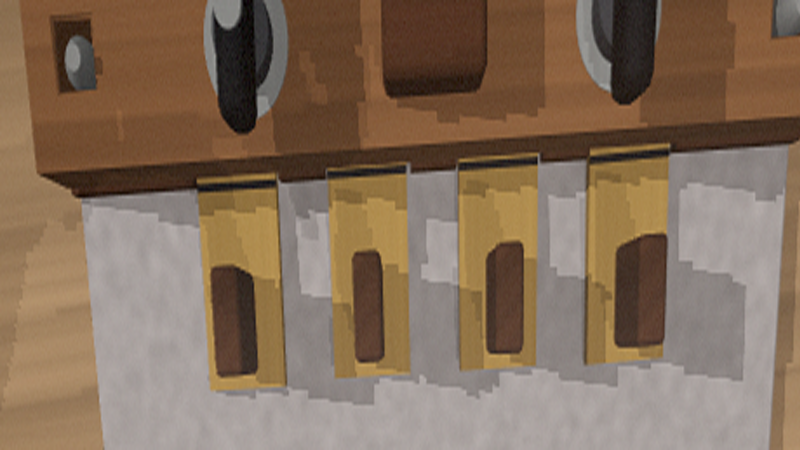

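View pics/f2.png

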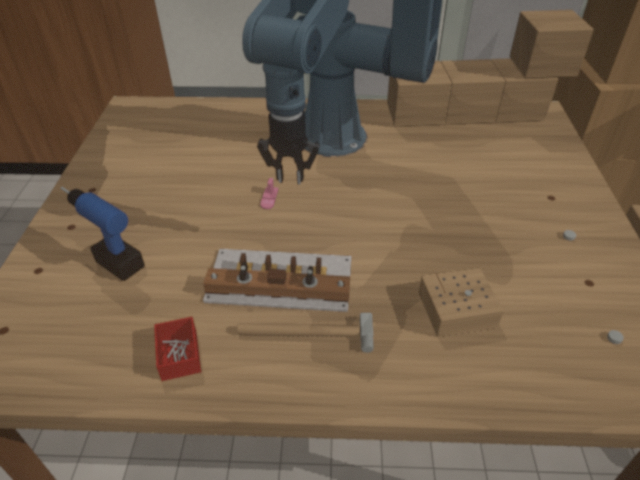

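```bash
python3 - <<'E'
from h import *
c=np.load("c.npy",allow_pickle=True).item()
im=cv2.imread("pics/f1.png")
cv2.imwrite("pics/f1a.png",cv2.resize(im[35:75,205:345],None,fx=5.7,fy=10,interpolation=cv2.INTER_CUBIC))
cv2.imwrite("pics/f1b.png",cv2.resize(im[35:75,355:495],None,fx=5.7,fy=10,interpolation=cv2.INTER_CUBIC))
for n,u,v in [("peg+",146,20),("peg-",555,3)]: print(n,w2b(pix(c,u,v,.051)))
for u,v in [(167,187),(547,172)]: print("plate corner",w2b(pix(c,u,v,.01)))
E
```

```text
peg+ [-0.00129552  0.14282499]
peg- [-0.0021726  -0.14033096]
plate corner [-0.12473025  0.163425  ]
plate corner [-0.12509719 -0.17035499]
```

View pics/f1a.png

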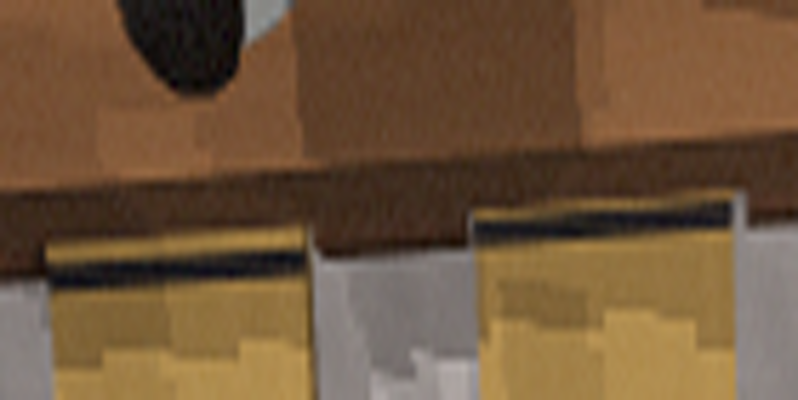

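View pics/f1b.png

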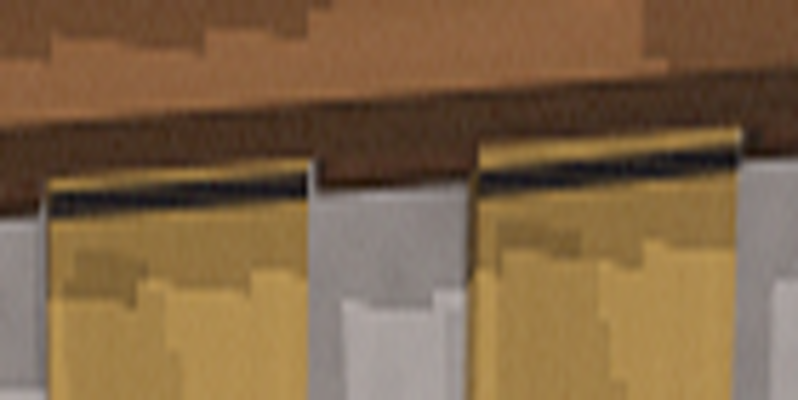

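```bash
python3 - <<'E'
from h import *
c=np.load("c.npy",allow_pickle=True).item()
A=lambda u,v:(205+u/5.7,35+v/10);B=lambda u,v:(355+u/5.7,35+v/10)
for n,f,l,e in [("A",A,(178,268),(178,237)),("B",A,(605,222),(605,206)),("C",B,(178,196),(178,172)),("D",B,(610,170),(610,140))]:
    print(n,"line",w2b(pix(c,*f(*l),.016)).round(4),"bar edge",w2b(pix(c,*f(*e),.018)).round(4))
# earlier view d4
im=cv2.imread("pics/d4.png")
cv2.imwrite("pics/d4a.png",cv2.resize(im[0:40,160:320],None,fx=5,fy=10,interpolation=cv2.INTER_CUBIC))
E
```

```text
A line [-0.0261  0.0903] bar edge [-0.0241  0.0896]
B line [-0.0252  0.0305] bar edge [-0.0243  0.0304]
C line [-0.0257 -0.0291] bar edge [-0.0242 -0.0288]
D line [-0.0262 -0.089 ] bar edge [-0.0243 -0.0883]
```

View pics/d4a.png

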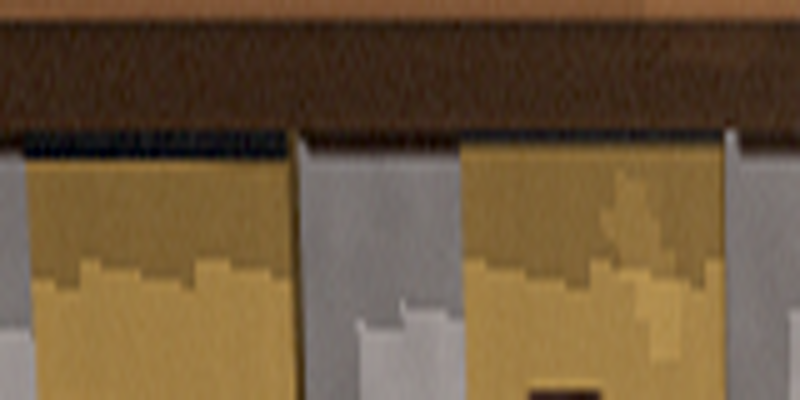

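```bash
python3 - <<'E'
from h import *
p=b2w(.0006,.002); print(p); delta((p[0],p[1],.17),-2.5)
E
```

```text
[ 0.67429973 -0.10833267]
t48.6 now [ 0.5303 -0.0824  0.2221] yaw-95.15 -> shift [ 0.0129 -0.1457  0.0521] turn [-1.000e-02  1.000e-02 -9.265e+01] rows>=10.9
```

Call:
step_arm([
  [[0.003,-0.03,0],[0,0,-8.5]],
  [[0.006,-0.06,0],[0,0,-17]],
  [[0.009,-0.09,0],[0,0,-25.5]],
  [[0.012,-0.12,0],[0,0,-34]],
  [[0.013,-0.146,0],[0,0,-42.5]],
], fingers=70)

```text
time_s: 49.1
eef_pos: [0.6757, -0.1085, 0.2203]
eef_rot: [0.0, 0.898, -0.441, -0.001]
wrist_force: [-0.7, -0.7, 0.3]
opening: 0.703
```

Call:
step_arm([
  [[0,0,0],[0,0,-8.5]],
  [[0,0,0],[0,0,-17]],
  [[0,0,0],[0,0,-25.5]],
  [[0,0,0],[0,0,-34]],
  [[0,0,0],[0,0,-42.5]],
])

```text
time_s: 49.6
eef_pos: [0.6744, -0.108, 0.2202]
eef_rot: [-0.0, 0.996, -0.085, -0.001]
wrist_force: [0.2, 0.3, -0.1]
opening: 0.701
```

```bash
python3 - <<'E'
from h import *
delta((.6743,-.1083,.12),-2.5)
E
```

```text
t49.6 now [ 0.6744 -0.108   0.2202] yaw-9.77 -> shift [0.0002 0.0003 0.1002] turn [-0.04  0.14 -7.27] rows>=2.0
```

Call:
step_arm([
  [[0,0,0.035],[0,0,-5]],
  [[0,0,0.075],[0,0,-7.3]],
  [[0,0,0.1],[0,0,-7.3]],
  [[0,0,0.1],[0,0,-7.3]],
  [[0,0,0.1],[0,0,-7.3]],
])

```text
time_s: 50.1
eef_pos: [0.6741, -0.1082, 0.1214]
eef_rot: [-0.0, 1.0, -0.025, -0.001]
wrist_force: [-0.3, -0.2, 0.8]
opening: 0.701
```

```bash
python3 - <<'E'
from h import *
delta((.6743,-.1083,.06),-2.5)
im,c=snap("wrist","g1"); np.save("c.npy",c,allow_pickle=True)
E
```

```text
t50.1 now [ 0.6741 -0.1082  0.1214] yaw-2.84 -> shift [0.0003 0.0001 0.0614] turn [-0.04  0.11 -0.34] rows>=1.2
```

View pics/g1.png

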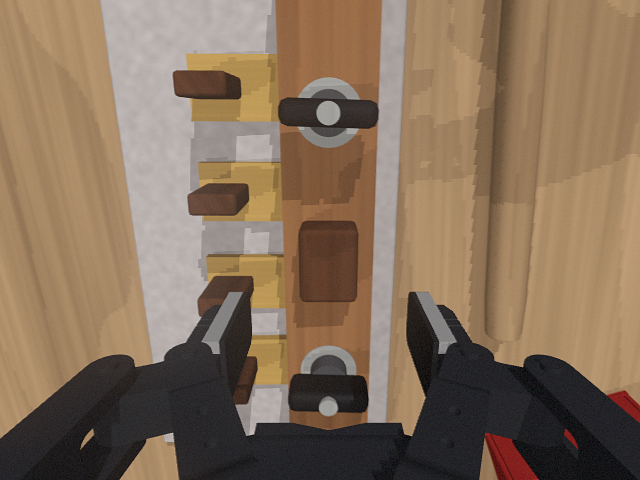

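Call:
step_arm([
  [[0,0,0.02],[0,0,-0.3]],
  [[0,0,0.04],[0,0,-0.3]],
  [[0,0,0.055],[0,0,-0.3]],
  [[0,0,0.061],[0,0,-0.3]],
  [[0,0,0.061],[0,0,-0.3]],
], fingers=55)

```text
time_s: 50.65
eef_pos: [0.674, -0.1086, 0.0614]
eef_rot: [-0.0, 1.0, -0.022, -0.0]
wrist_force: [-0.3, 0.0, -0.5]
opening: 0.552
```

Call:
step_arm([
  [[0,0,0],[0,0,0]],
  [[0,0,0],[0,0,0]],
  [[0,0,0],[0,0,0]],
  [[0,0,0],[0,0,0]],
], fingers=0)

```text
time_s: 51.05
eef_pos: [0.6735, -0.1088, 0.0632]
eef_rot: [0.0, 1.0, -0.022, -0.001]
wrist_force: [-6.2, 0.6, 4.9]
opening: 0.337
```

Call:
step_arm([
  [[-0.0008,0,0],[0,0,0]],
  [[-0.0016,0,0],[0,0,0]],
  [[-0.0016,0,0],[0,0,0]],
])

```text
time_s: 51.35
eef_pos: [0.6733, -0.1088, 0.0631]
eef_rot: [0.0, 1.0, -0.022, 0.001]
wrist_force: [-2.0, -0.0, 6.4]
opening: 0.334
```

Call:
step_arm([
  [[-0.001,0,0],[0,0,0]],
  [[-0.002,0,0],[0,0,0]],
  [[-0.002,0,0],[0,0,0]],
])

```text
time_s: 51.65
eef_pos: [0.6727, -0.1089, 0.0632]
eef_rot: [0.001, 1.0, -0.022, 0.003]
wrist_force: [5.0, 1.0, 3.1]
opening: 0.332
```

Call:
step_arm([
  [[-0.001,0,0],[0,0,0]],
  [[-0.0015,0,0],[0,0,0]],
  [[-0.0015,0,0],[0,0,0]],
])

```text
time_s: 51.95
eef_pos: [0.6713, -0.1089, 0.0632]
eef_rot: [0.001, 1.0, -0.022, 0.003]
wrist_force: [5.7, 0.3, 3.2]
opening: 0.332
```

Call:
step_arm([
  [[0.001,0,0],[0,0,0]],
  [[0.001,0,0],[0,0,0]],
])

```text
time_s: 52.15
eef_pos: [0.6715, -0.1089, 0.0631]
eef_rot: [0.001, 1.0, -0.022, 0.002]
wrist_force: [2.5, -0.9, 6.8]
opening: 0.332
```

Call:
step_arm([
  [[0,0,0],[0,0,0]],
  [[0,0,0],[0,0,0]],
  [[0,0,0],[0,0,0]],
], fingers=55)

```text
time_s: 52.45
eef_pos: [0.6691, -0.1082, 0.0606]
eef_rot: [-0.0, 1.0, -0.022, -0.001]
wrist_force: [-0.1, 0.4, -0.1]
opening: 0.549
```

```bash
python3 - <<'E'
from h import *
delta((.5308,-.1,.15),-2.5)
E
```

```text
t52.5 now [ 0.6691 -0.1082  0.0606] yaw-2.56 -> shift [-0.1387 -0.0021 -0.0891] turn [-0.02  0.11 -0.06] rows>=3.3
```

```bash
python3 - <<'E'
from h import *
for p in [(.57,-.13,.2),(.59,-.13,.18)]:
    cc=predcam(p,-2.5); print(p,[proj(cc,np.append(b2w(-.025,y),.016)).round() for y in (.09,.03,-.03,-.09)])
delta((.58,-.13,.2),-2.5)
E
```

```text
(0.57, -0.13, 0.2) [array([432.,  57.]), array([426., 141.]), array([421., 215.]), array([415., 282.])]
(0.59, -0.13, 0.18) [array([411.,  55.]), array([405., 144.]), array([400., 223.]), array([396., 293.])]
t52.5 now [ 0.6691 -0.1082  0.0606] yaw-2.56 -> shift [-0.0883  0.0257 -0.1392] turn [-0.02  0.11 -0.06] rows>=3.3
```

Call:
step_arm([
  [[0,0,-0.035],[0,0,0]],
  [[0,0,-0.08],[0,0,0]],
  [[-0.03,0.01,-0.12],[0,0,0]],
  [[-0.06,0.02,-0.14],[0,0,0]],
  [[-0.09,0.02,-0.14],[0,0,0]],
])

```text
time_s: 52.95
eef_pos: [0.58, -0.1262, 0.2056]
eef_rot: [0.002, 1.0, -0.023, 0.003]
wrist_force: [-0.4, 0.1, 0.0]
opening: 0.553
```

Call:
step_arm([
  [[0,0,0],[0,0,0]],
  [[0,0,0],[0,0,0]],
  [[0,0,0],[0,0,0]],
])

```text
time_s: 53.25
eef_pos: [0.5797, -0.1244, 0.2012]
eef_rot: [-0.0, 1.0, -0.022, -0.0]
wrist_force: [0.8, -0.7, 0.1]
opening: 0.55
```

```bash
python3 - <<'E'
from h import *
print(pose()[0])
im,c=snap("wrist","f3"); np.save("c.npy",c,allow_pickle=True)
E
```

```text
[ 0.57965792 -0.12440295  0.20119748]
```

View pics/f3.png

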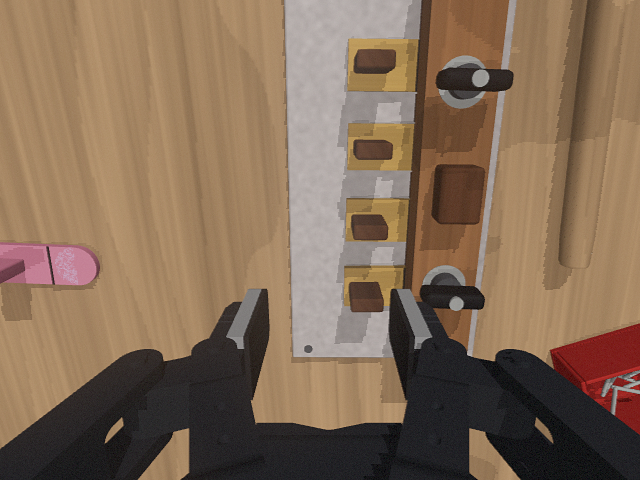

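```bash
python3 - <<'E'
from h import *
c=np.load("c.npy",allow_pickle=True).item()
im=cv2.imread("pics/f3.png")
cv2.imwrite("pics/f3a.png",cv2.resize(im[25:315,335:440],None,fx=5,fy=2.06,interpolation=cv2.INTER_CUBIC))
E
```

```text
(no output)
```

View pics/f3a.png

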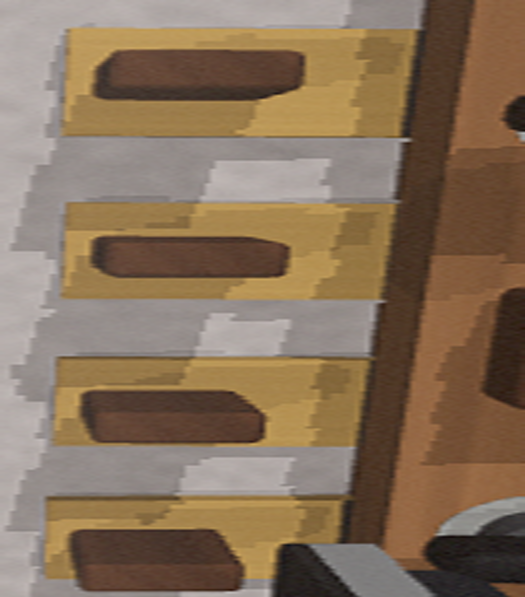

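```bash
python3 - <<'E'
from h import *
c=np.load("c.npy",allow_pickle=True).item()
F=lambda u,v:(335+u/5,25+v/2.06)
for n,r,e in [("A",(65,82),(414,82)),("B",(65,250),(390,250)),("C",(54,400),(366,400)),("D",(46,537),(347,537))]:
    a=w2b(pix(c,*F(*r),.016));b=w2b(pix(c,*F(*e),.018)); print(n,a.round(4),b.round(4),"rear->edge %.4f (52)"%(b-a)[0])
E
```

```text
A [-0.0777  0.0908] [-0.0261  0.0909] rear->edge 0.0516 (52)
B [-0.0766  0.0313] [-0.0258  0.0317] rear->edge 0.0508 (52)
C [-0.0772 -0.028 ] [-0.0258 -0.0272] rear->edge 0.0514 (52)
D [-0.0776 -0.088 ] [-0.0254 -0.0869] rear->edge 0.0522 (52)
```

```bash
python3 - <<'E'
from h import *
im,c=snap("scene","f4")
z=im[200:330,180:380]; cv2.imwrite("pics/f4z.png",cv2.resize(z,None,fx=4,fy=4,interpolation=cv2.INTER_CUBIC)[:,:,::-1])
E
```

```text
(no output)
```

View pics/f4z.png

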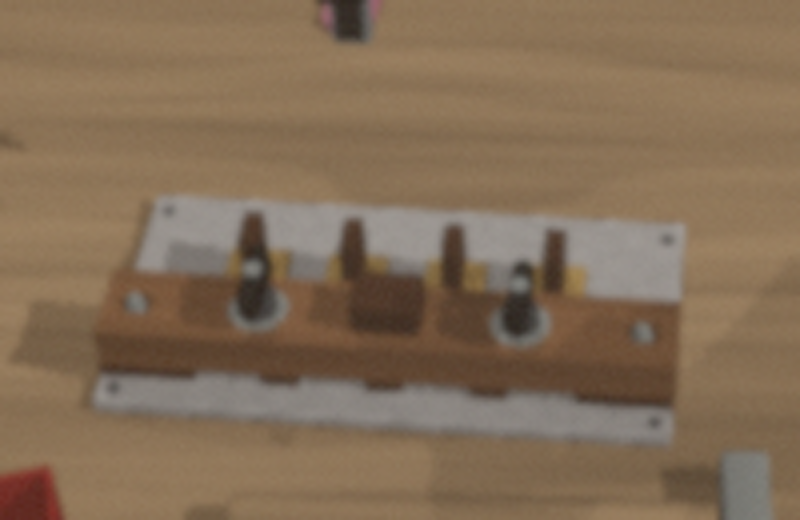

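```bash
python3 - <<'E'
from h import *
o=telemetry.get_obs(); print(o["time_s"],o["wrist_force"]); print(ticket.hand_in())
E
```

```text
53.35 [ 0.46376363 -0.14387921 -0.39378426]
the job is handed in; nothing more can be done
None
```

The press is set up and the job was handed in at 53 s of the 210 s allowed.

- **Bar:** it is seated on both pegs. It stopped solid at the expected height when pressed down, and the last scene picture shows it level with both pegs proud of its top.
- **Blades:** all four gauge blades were there, and each is flat in its own channel.
- **Knobs:** both wings were backed off to their stops first, at about -0.7 rad. I felt 0.28 and 0.57 N·m against those stops. Only then were both turned clockwise to tight, at about 1.6 rad, with 0.8 and 0.6 N·m against the stops. The last picture shows both wings lying across the bar.
- **Correction after tightening:** a check showed the bar had shifted back about 1 to 1.5 mm in its peg play. That left the lines 1 to 2 mm in front of its edge. I gripped the block again and moved the bar forward. I did not touch the knobs or blades again.
- **Final line check:** the lines are mostly hidden at the bar's edge from the last viewpoint, so I measured from the blades' rear ends. They come out within about 1.2 mm of the bar's edge: 0.4, 1.2 and 0.6 mm under it for three blades, and 0.2 mm in front for the fourth.
- **Left alone:** I did not touch the hammer, drill, timber block or pink look-alike.

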